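# Set the rinsed wash things out to drain

## Robot

A 7-joint arm with a two-finger parallel gripper is mounted at the origin on the work surface. World frame = base frame: x ahead of the robot, y to its left, z up, the work surface at z = 0. Lengths are in mm, angles in rad, forces in N, time in s.
With the tool pointing down it reaches from about 400 to 875 mm from the base axis. Payload 4.4 kg.
Tool frame: the origin (TCP) lies between the finger pads; the fingertips stand 22 mm ahead of it and the grasp point (between the pads) lies 3 mm ahead of it; z points along the fingers, y is the line along which they close (so a half turn about z gives the same grasp; the last joint's range is limited). The gripper opens to 85 mm and grips with 20 to 120 N. Pads are 22 mm wide; open, the fingers measure 114 mm over their backs; the gripper's body (76 mm by 85 mm) begins 54 mm behind the grasp point. The pads swing forward as they close: fully open they stand 13 mm farther back than shut.
Start: joints at [1.252, 0.628, 0.038, 1.517, -0.027, 0.996, -0.02], TCP at [162.602, -629.347, 253.313] pointing down, gripper open.
Joint ranges: [-3.06, 3.06], [-0.37, 2.12], [-1.25, 1.32], [0.18, 2.47], [-1.1, 4.24], [0.23, 1.98], [-2.94, 2.94]. Speed limits (rad/s): [2.57, 2.57, 3.14, 3.14, 3.14, 3.14, 3.14].

## Interface

Orientations are given as [roll, pitch, yaw] about the fixed x, y, z axes, in that order (R = Rz(yaw) Ry(pitch) Rx(roll)).
In Python, from cell import ctrl gives the robot as it stands.
- The arm moves only by the tool step_arm, never from a script. Its argument "plan" is a list of rows, each an object of numbers: "dx", "dy", "dz": the shift along the tool's x, y, z scaled (see below); "ax", "ay", "az": the turn, a rotation vector about the tool's x, y, z scaled (see below); "gripper": the opening, from 0 (shut) to 1 (fully open). A call has 1 to 20 rows; each row shifts and turns the commanded pose from where the row before left it, along the tool's axes as they then stand; what a row does not reach is not made up. The controller multiplies each number of a shift by 0.3 m and each number of a turn by 90 degrees. A row lasts 1/8 s, in which the tool goes at most 62.5 mm and 10.7 degrees, less where a joint would pass 70% of its speed; a pose out of reach is approached as far as the arm can. A call with a number of a shift or a turn outside -1 to 1 is refused whole. A call with a gripper value outside its range is refused whole. The fingers move at their own pace and stop on an object; the grip force is fixed at half the most. Time passes only in rows, so rows that do not move let the fingers close. It gives the time, the measured TCP pose, the force, the opening and the grip force at its end, in the units of the state.
- ctrl.read_state(): the state, without advancing time (a new reading comes with each control period).
- ctrl.get_image(name): name is "scene" or "top" or "wrist"; returns a dict with "color" (400x640x3 uint8, red, green, blue), "range_z" (400x640 float32, mm along the optical axis (not along the pixel's ray), 0 where there is no reading), "fx", "fy", "cx", "cy" (pixels), "T" (4x4, takes a point from camera to world coordinates); the wrist camera has in their place "T_tool_cam" (4x4, takes a point from camera to tool coordinates, whose origin is the TCP and whose axes are the flange's). Camera axes: x right, y down, z forward; pixel columns grow to the right and rows downward; lengths in mm; the calibration is good to about 2 mm. A picture is of the moment at which its call begins: read the wrist's pose just before it.
- ctrl.finish_job(): hands the job in; it is judged then, once.
The state is a dict: "clock": time; "qpos": joint angles; "qd": joint speeds; "tau": joint torques, N m; "eef_pos": TCP position; "tool_rot": TCP orientation; "force": force on the tool from outside, world axes, zero at the start; "torque": the same for the moment, N m; "width": finger opening in mm; "gripper_force": force on a finger pad.
Only numpy, scipy, OpenCV 4.12 (cv2) and the standard library are available. Lean on these libraries where they do the work, as an engineer would, in place of code of your own. Each camera call takes 0.05 s, during which the arm holds its last target. There are 200 camera calls.

## Task

Set the rinsed wash things out to drain. Pick up the spouted jug by its handle, lift it clear and, keeping it upright, turn it so that its spout faces the green soap holder; only then tilt it and pour all its soap balls into the holder, and stand the empty jug upright back on its round mat. Hook every steel caddy over the open part of the rail and slide it along under the drip strip until its hook is past the black band, where it hangs freely; leave the other things on the ledge where they are.

Things in the scene. Friction and masses are not known exactly. Their poses are not given: they have to be found in the camera images.
- jug_axis (a point): aluminium spouted jug, 0.2 kg: point on its axis 45 mm above its underside; z up the axis, +x to the spout, -x to the handle. 90 high, foot radius 45, rim radius 55 drawn out to a pouring beak 38 wide, tip 100 from the axis. The wall under the beak leans out 32 degrees, so balls start rolling out when it is tilted forward about 60 degrees; all are out by 80 to 90
- jug_handle (a point): point on the jug's handle, an upright bar 14 by 14 mm, 88 mm behind the axis, from 14 to 92 mm above the jug's underside, joined to the body by a level bar of the same width at its top and bottom; this point is 65 mm above the underside; same axes as the jug. About 25 mm is free between bar and wall. Can be pinched across y from above or leaning back
- jug_spout (a point): tip of the pouring beak, on the rim (100 mm ahead of the jug's axis, 90 mm above its underside)
- jug_mat: fixed round black rubber mat, 124 mm across and 4 mm thick, on which the jug stands at the start; origin at the centre of its underside
- holder_in (a point): green hard silicone soap holder, an open tray 110 (x) by 140 (y) mm outside, 42 high, walls and floor 5 thick, loose, 0.35 kg: centre of its inner floor, 5 mm above the ledge
- rail_mid (a point): fixed level steel rail 12 mm thick, 230 mm above the ledge: its middle. y runs along it, x away from the robot. Posts at y = -260 and +260 mm. A tin drip strip (x -6 to +30) covers it from y = 2 to 267, underside 26 mm above this point: too low to hook a caddy on there, but a hung caddy slides along under it. Open part: y = -250 to 0
- rail_band (a point): black rubber band, 6 mm wide, round the rail under the drip strip, 60 mm along +y from the rail's middle, with a black stripe across the top of the strip right above it: the mark that caddies must be slid past
- caddy1_stem (a point): steel hanging caddy, 0.16 kg, one of two or three (None if absent), standing upright: point on its stem 120 mm above its base, z up. The stem is a flat upright bar 6 thick (x), 18 wide (y), up to 140 mm above the base, at the -x end of an open tray that spans x from +3 to +83 of this point, 46 wide (y), 50 high. Grip the stem across y
- caddy2_stem (a point): steel hanging caddy, 0.16 kg, one of two or three (None if absent), standing upright: point on its stem 120 mm above its base, z up. The stem is a flat upright bar 6 thick (x), 18 wide (y), up to 140 mm above the base, at the -x end of an open tray that spans x from +3 to +83 of this point, 46 wide (y), 50 high. Grip the stem across y
- caddy3_stem (a point): steel hanging caddy, 0.16 kg, one of two or three (None if absent), standing upright: point on its stem 120 mm above its base, z up. The stem is a flat upright bar 6 thick (x), 18 wide (y), up to 140 mm above the base, at the -x end of an open tray that spans x from +3 to +83 of this point, 46 wide (y), 50 high. Grip the stem across y
- caddy1_hook (a point): hook of caddy1 (None if absent): point 139 mm above its base, 38 mm ahead (+x) of the stem's middle, where the rail's middle line lies when it hangs. From the stem's top a 6 mm wire runs over to a peak 11 mm above this point and down to a free tip 14 mm ahead of and 13 mm below it; the mouth, open downwards between stem and tip, is 46 wide
- caddy2_hook (a point): hook of caddy2 (None if absent): point 139 mm above its base, 38 mm ahead (+x) of the stem's middle, where the rail's middle line lies when it hangs. From the stem's top a 6 mm wire runs over to a peak 11 mm above this point and down to a free tip 14 mm ahead of and 13 mm below it; the mouth, open downwards between stem and tip, is 46 wide
- caddy3_hook (a point): hook of caddy3 (None if absent): point 139 mm above its base, 38 mm ahead (+x) of the stem's middle, where the rail's middle line lies when it hangs. From the stem's top a 6 mm wire runs over to a peak 11 mm above this point and down to a free tip 14 mm ahead of and 13 mm below it; the mouth, open downwards between stem and tip, is 46 wide
- ball1_center (a point): soap ball, cream, 25 mm across, about 10 g, one of three to five lying in the jug at the start (None if this one is absent); the point is its centre
- ball2_center (a point): soap ball, cream, 25 mm across, about 10 g, one of three to five lying in the jug at the start (None if this one is absent); the point is its centre
- ball3_center (a point): soap ball, cream, 25 mm across, about 10 g, one of three to five lying in the jug at the start (None if this one is absent); the point is its centre
- ball4_center (a point): soap ball, cream, 25 mm across, about 10 g, one of three to five lying in the jug at the start (None if this one is absent); the point is its centre
- ball5_center (a point): soap ball, cream, 25 mm across, about 10 g, one of three to five lying in the jug at the start (None if this one is absent); the point is its centre
- glass_bottle: bystander: small amber glass bottle 42 mm across, 95 high, standing; leave it alone
- tumbler: bystander: steel tumbler 72 mm across, 100 high, beyond the rail; leave it alone
- comb: bystander: wooden comb, 150 long (y), 7 thick, lying under the rail; leave it alone
- pumice: bystander: grey pumice block 75 by 45 by 28, beyond the rail; leave it alone
- tin: bystander: round aluminium tin 68 mm across, 45 high; leave it alone
- soap_bar: bystander: bar of soap 52 by 78 by 26; leave it alone
There are look-alikes about, which are no part of the job. Of the things that look like the part that bears jug_axis, the smaller one is meant. What is shaped like the part that bears holder_in but pink is not meant.

How it is judged (in metres and radians):
On the way, in this order (a step that is already met when the one before it is completed fails the run):
1. the jug is held up off its mat, upright, with its spout facing the soap holder (height (world z) of jug_axis above 0.065 m and angle between jug_axis's own z axis and vertical below 0.35 rad and x of holder_in in the frame of jug_axis between 0.06 and 0.32 m and y of holder_in in the frame of jug_axis between -0.04 and 0.04 m), for 0.2 s.
2. all soap balls lie in the soap holder (x of ball1_center in the frame of holder_in between -0.052 and 0.052 m and y of ball1_center in the frame of holder_in between -0.067 and 0.067 m and z of ball1_center in the frame of holder_in between 0 and 0.042 m and linear speed of each of ball1, ball2, ball3, ball4, ball5 below 0.05 m/s and x of ball2_center in the frame of holder_in between -0.052 and 0.052 m and y of ball2_center in the frame of holder_in between -0.067 and 0.067 m and z of ball2_center in the frame of holder_in between 0 and 0.042 m and x of ball3_center in the frame of holder_in between -0.052 and 0.052 m and y of ball3_center in the frame of holder_in between -0.067 and 0.067 m and z of ball3_center in the frame of holder_in between 0 and 0.042 m and x of ball4_center in the frame of holder_in between -0.052 and 0.052 m and y of ball4_center in the frame of holder_in between -0.067 and 0.067 m and z of ball4_center in the frame of holder_in between 0 and 0.042 m and x of ball5_center in the frame of holder_in between -0.052 and 0.052 m and y of ball5_center in the frame of holder_in between -0.067 and 0.067 m and z of ball5_center in the frame of holder_in between 0 and 0.042 m), for 0.2 s.
At the end, for the whole second after the job is handed in: Every ball present lies at rest inside the soap holder; the jug stands upright (0.1 rad) within 30 mm of its mat's centre; every caddy present hangs by its hook on the rail, at rest, within 0.4 rad of upright, its hook past the black band (62 to 250 mm from the rail's middle) (all of step 2 and x of caddy1_hook in the frame of rail_mid between -0.03 and 0.015 m and z of caddy1_hook in the frame of rail_mid between -0.012 and 0.015 m and y of caddy1_hook in the frame of rail_mid between 0.062 and 0.25 m and angle between each of caddy1_stem, caddy2_stem, caddy3_stem's own z axis and vertical below 0.4 rad and linear speed of each of caddy1, caddy2, caddy3 below 0.05 m/s and contact force between each of caddy1, caddy2, caddy3 and rail above 0.3 N and x of caddy2_hook in the frame of rail_mid between -0.03 and 0.015 m and z of caddy2_hook in the frame of rail_mid between -0.012 and 0.015 m and y of caddy2_hook in the frame of rail_mid between 0.062 and 0.25 m and x of caddy3_hook in the frame of rail_mid between -0.03 and 0.015 m and z of caddy3_hook in the frame of rail_mid between -0.012 and 0.015 m and y of caddy3_hook in the frame of rail_mid between 0.062 and 0.25 m and horizontal distance between jug_axis and jug_mat below 0.03 m and angle between jug_axis's own z axis and vertical below 0.1 rad and height (world z) of jug_axis below 0.056 m and linear speed of jug below 0.02 m/s); the robot touches nothing.
It fails at once if a bystander (bottle, tumbler, comb, pumice, tin, soap bar) is moved by more than 50 mm (distance of any of glass_bottle, tumbler, comb, pumice, tin, soap_bar from where it was at the start of the episode above 0.05 m).
Of ball1, ball2, ball3, ball4, ball5 only 3 to 5 are there at a start; the rules pass over those that are not, and their reading is None.
Of caddy1, caddy2, caddy3 only 2 to 3 are there at a start; the rules pass over those that are not, and their reading is None.
At some moment in a run one of holder, caddy1, caddy2, caddy3 may be knocked a few centimetres aside while the robot is not near it.
It also fails if it takes over 210 s, if anything falls off the work surface, if the arm or the gripper's body presses on something with over 40 N, if the wrist force passes 120 N, or if a joint passes its speed limit or range.

## Working session

There is one attempt and no reset: what is moved stays moved. The work goes in short steps, Python scripts to look and compute and a tool call to move; the robot and the scene stay as the last step left them, time stands still between calls to the robot, and variables do not carry over. Pictures are saved under pics/ and viewed, at most 14 in all, crops included, and the job is handed in when it is done.

Besides the shell and the picture viewer there is one more tool, called after "Emit:" by a JSON object that holds its "method" and its "body". step_arm: Moves the arm, as the interface text tells. Shifts and turns lie within -1 to 1; 1 stands for 0.3 m of shift or 90 degrees of turn. Its arguments: {"type":"object","properties":{"plan":{"type":"array"}},"required":["plan"]}

```bash
ls; mkdir -p pics
cat > h.py <<'E'
import numpy as np, cv2
from scipy.spatial.transform import Rotation as R
from cell import ctrl
def im(n):
    s=ctrl.read_state(); d=ctrl.get_image(n)
    if n=="wrist":
        T=np.eye(4); T[:3,:3]=R.from_euler('xyz',s['tool_rot']).as_matrix(); T[:3,3]=s['eef_pos']
        d['T']=T@d['T_tool_cam']
    return d
def save(d,f): cv2.imwrite('pics/'+f,cv2.cvtColor(d['color'],cv2.COLOR_RGB2BGR))
def cloud(d):
    z=d['range_z']; v,u=np.mgrid[:z.shape[0],:z.shape[1]]
    p=np.stack([(u-d['cx'])/d['fx']*z,(v-d['cy'])/d['fy']*z,z,np.ones_like(z)],-1)@d['T'].T
    p=p[...,:3]; p[z==0]=np.nan; return p
E
python3 - <<'E'
from h import *
s=ctrl.read_state(); print(s)
for n in('top','scene','wrist'):
    d=im(n); save(d,n+'0.png'); np.savez('pics/'+n+'0.npz',**d); print(n,d['fx'],d['T'].round(2).tolist())
E
```

```text
pics
{'clock': 0.0, 'qpos': array([ 1.25218766,  0.62933658,  0.03843878,  1.51837664, -0.02703718,
        0.9962934 , -0.01998345]), 'qd': array([-0.00022169, -0.00169849, -0.00090854, -0.00141628, -0.00167756,
        0.00107255,  0.00061706]), 'tau': array([-2.82457968e-04, -5.63406730e+01,  1.22636531e+00, -1.93445492e+01,
        1.10581471e-02,  1.04657272e-02,  2.28264162e-05]), 'eef_pos': array([ 162.47431017, -628.76119448,  252.39240524]), 'tool_rot': array([-3.13969610e+00, -8.33897179e-06,  2.52807353e-01]), 'force': array([ 0.27287263,  0.06962325, -0.07902249]), 'torque': array([0.00707263, 0.04528892, 0.01178535]), 'gripper_force': 0.0, 'width': 85.4317580891644}
top 369.03851510446833 [[0.03, -0.99, 0.12, 372.54], [-1.0, -0.02, 0.03, -36.53], [-0.02, -0.12, -0.99, 1331.61], [0.0, 0.0, 0.0, 1.0]]
scene 387.0371013487076 [[-0.65, 0.64, -0.4, 943.86], [0.76, 0.55, -0.36, 396.78], [-0.01, -0.53, -0.85, 1116.88], [0.0, 0.0, 0.0, 1.0]]
wrist 304.75258846884714 [[0.25, -0.93, -0.26, 229.38], [-0.97, -0.24, -0.07, -612.14], [-0.0, 0.27, -0.96, 373.24], [0.0, 0.0, 0.0, 1.0]]
```

View pics/top0.png

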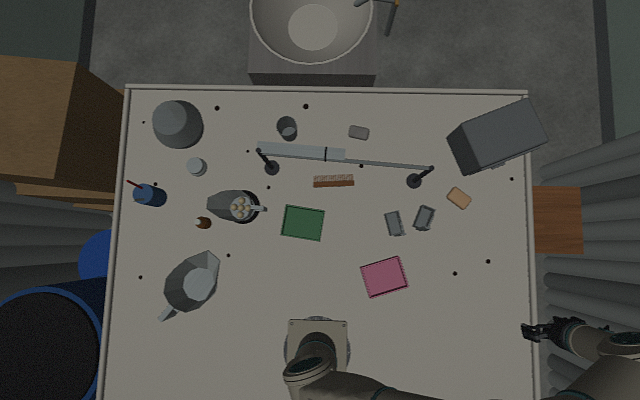

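View pics/scene0.png

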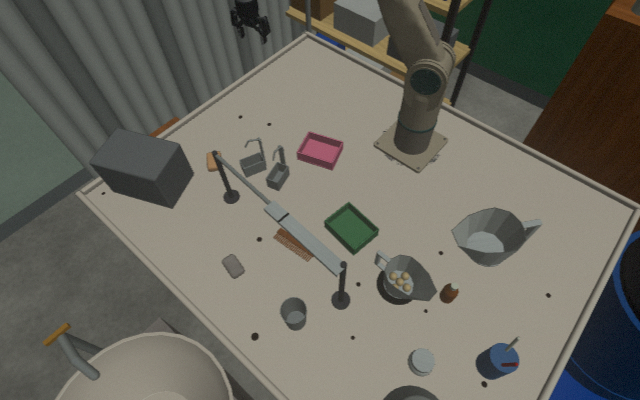

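The top view shows the jug at (243,207) with its spout to the left (+y) and its handle at (262,209). The green holder is at (303,222), the caddies at (394,223) and (424,217), and the rail runs from (262,155) to (430,168) with the strip on the left. The scene view shows the same two caddies at (253,162) and (278,178).

Run:
```python
from h import *
t=cv2.imread('pics/top0.png'); s=cv2.imread('pics/scene0.png')
a=cv2.resize(t[190:245,370:450],(560,385),interpolation=3)
b=cv2.resize(s[125:205,225:305],(400,400),interpolation=3)
c=cv2.resize(t[140:245,190:350],(640,420),interpolation=3)
cv2.imwrite('pics/crop1.png',np.vstack([np.hstack([cv2.resize(a,(400,275)),cv2.resize(b,(275,275))]),cv2.resize(c,(675,325))]))
D={n:dict(np.load(f'pics/{n}0.npz')) for n in('top','scene')}
P={n:cloud(D[n]) for n in D}
np.set_printoptions(precision=1,suppress=True)
# green holder
for n in P:
    hsv=cv2.cvtColor(D[n]['color'],cv2.COLOR_RGB2HSV); m=((hsv[...,0]>50)&(hsv[...,0]<90)&(hsv[...,1]>100)&(hsv[...,2]>30))
    p=P[n]; m&=(p[...,0]>100)&(p[...,0]<700)&(abs(p[...,1])<400)
    q=p[m]; q=q[(q[:,2]>25)&(q[:,2]<60)]; r=cv2.minAreaRect(q[:,:2].astype(np.float32)); print(n,'holder rim',r,np.median(q[:,2]))
    # high things: rail/strip
    for lo,hi in((215,250),(250,275)):
        k=(p[...,2]>lo)&(p[...,2]<hi)&(abs(p[...,1])<400)&(p[...,0]>350)&(p[...,0]<750)
        q=p[k]; 
        if len(q)>5: print(n,lo,cv2.minAreaRect(q[:,:2].astype(np.float32)),len(q),np.median(q[:,2]))
    # objects in regions
for n in P:
    p=P[n]
    for lo,hi in((8,40),(40,60),(60,200)):
        k=((p[...,2]>lo)&(p[...,2]<hi)&(p[...,0]>150)&(p[...,0]<800)&(abs(p[...,1])<550)).astype(np.uint8)
        c,l,st,ce=cv2.connectedComponentsWithStats(k)
        for i in range(1,c):
            if st[i,4]>8:
                q=p[l==i]; print(n,lo,st[i],q.min(0),q.max(0),q.mean(0))
```

```text
top holder rim ((436.778076171875, 60.623687744140625), (135.7409210205078, 106.80665588378906), 82.2366714477539) 40.64164331742063
top 215 ((616.6043090820312, -76.93850708007812), (527.8925170898438, 16.151500701904297), 86.5000991821289) 539 234.35008652270403
top 250 ((640.880126953125, 58.73828125), (265.1141052246094, 38.386497497558594), 86.22727966308594) 1075 258.6529166430146
scene holder rim ((0.0, 0.0), (0.0, 0.0), 0.0) nan
scene 215 ((633.5894165039062, -76.18450927734375), (536.34521484375, 34.95418930053711), 85.2866439819336) 417 234.60079067760194
scene 250 ((643.3967895507812, 58.28227996826172), (265.9816589355469, 39.147369384765625), 86.37183380126953) 1470 258.58315627715024
top 8 [280 123  15  11  61] [758.1 102.3   8.2] [796.5 154.4  39.8] [787.6 131.7  23.8]
top 8 [348 125  21  16 251] [ 744.2 -167.4    8.3] [798.6 -94.1  33.2] [ 769.6 -130.1   24.8]
top 8 [186 128  17  20  41] [700.4 439.    9.2] [771.6 494.6  39.8] [730.7 460.9  25.2]
top 8 [283 131  14  10  30] [735.7  94.    8. ] [765.3 140.5  39.7] [744.2 113.2  25.1]
top 8 [446 135  21  41 148] [ 621.1
[... 10285 characters left out ...]
 60.7] [ 457.1 -254.5  154. ] [ 415.9 -266.3  113.7]
scene 60 [215 162  15  28 140] [ 594.5 -337.4   60.7] [ 612.  -324.2  197.9] [ 605.5 -329.3  132.6]
scene 60 [ 451  207   79   54 1518] [150.  320.7  60. ] [336.3 497.4 130.6] [222.7 410.   98.3]
scene 60 [375 250  62  51 849] [435.4 191.1  60. ] [542.9 385.2 100.5] [479.8 300.9  81.7]
scene 60 [338 276   7  20 109] [637.1 177.7  62.9] [648.5 192.2 199.1] [645.  187.4 133.9]
scene 60 [444 282  14  15 158] [419.8 394.2  60.1] [451.1 432.6  97.8] [436.2 413.9  76.9]
scene 60 [280 297  26  30 265] [734.2  88.6  60.2] [799.8 160.1 107.1] [762.9 118.3  83.7]
scene 60 [383 385  55  15 551] [692.4 432.6  60.3] [779.7 531.3 140.4] [734.7 472.4  99.2]
  return _methods._mean(a, axis=axis, dtype=dtype,
  ret = ret.dtype.type(ret / rcount)
```

View pics/crop1.png

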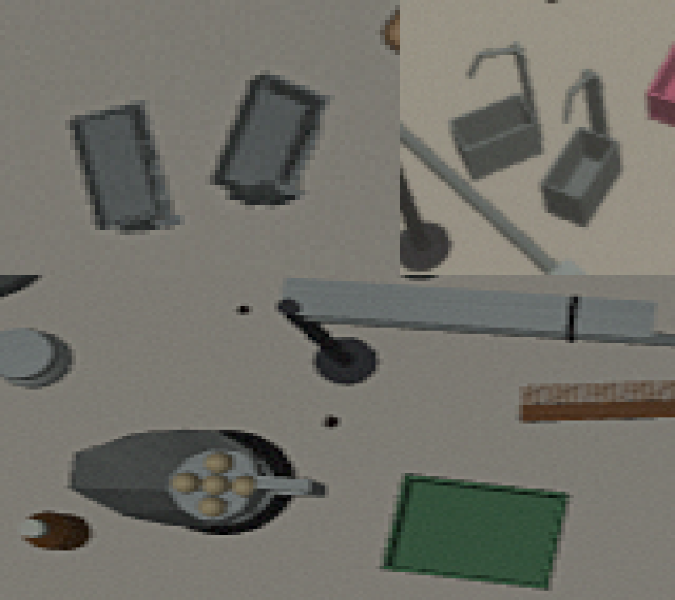

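The crop shows five balls in the jug, its beak pointing to +y and its handle to -y. Only two caddies are present, with their stems on the robot side, and the strip's black stripe is at crop (572,318). I plan to carry the jug over to the -y side of the holder and pour towards +y.

```bash
cat >> h.py <<'E'
from scipy.linalg import logm,expm
np.set_printoptions(precision=4,suppress=True)
def cur():
    s=ctrl.read_state(); T=np.eye(4); T[:3,:3]=R.from_euler('xyz',s['tool_rot']).as_matrix(); T[:3,3]=s['eef_pos']; return T
def tgt(p,yaw,lean,c=0):
    "pose: tool down with yaw (deg), then turned about tool y by lean (deg); p = TCP"
    T=np.eye(4); T[:3,:3]=(R.from_euler('xyz',[180,0,yaw],degrees=True)*R.from_euler('y',lean,degrees=True)).as_matrix(); T[:3,3]=p; return T
def rows(T,n=None,A=None):
    A=cur() if A is None else A
    D=np.linalg.inv(A)@T; rv=R.from_matrix(D[:3,:3]).as_rotvec()
    if n is None: n=int(np.ceil(max(np.linalg.norm(D[:3,3])/50,np.degrees(np.linalg.norm(rv))/9,1)))
    L=np.real(logm(D)); E=expm(L/n)
    print(n,'rows of', (E[:3,3]/300).round(3), (R.from_matrix(E[:3,:3]).as_rotvec()/(np.pi/2)).round(4))
E
cat > meas.py <<'E'
from h import *
D={n:im(n) for n in('top','scene')}; P={n:cloud(D[n]) for n in D}
def pts(f): return np.vstack([P[n][f(P[n])] for n in P])
def box(p,x0,x1,y0,y1,z0,z1): return (p[...,0]>x0)&(p[...,0]<x1)&(p[...,1]>y0)&(p[...,1]<y1)&(p[...,2]>z0)&(p[...,2]<z1)
def caddy(x0,x1,y0,y1):
    for n in list(P)+['both']:
        q=lambda z0,z1: pts(lambda p:box(p,x0,x1,y0,y1,z0,z1)) if n=='both' else P[n][box(P[n],x0,x1,y0,y1,z0,z1)]
        r=cv2.minAreaRect(q(42,58)[:,:2].astype(np.float32)); b=cv2.boxPoints(r)
        st=q(75,138); 
        print('caddy',n,'rim',np.round(r[0],1),np.round(r[1],1),round(r[2],1),'stem',st.mean(0).round(1),len(st),np.ptp(st,0).round(1),'wire',q(141,160).mean(0).round(1))
def holder():
    for n in P:
        q=P[n][box(P[n],340,540,-60,180,32,48)]; r=cv2.minAreaRect(q[:,:2].astype(np.float32)); print('holder',n,np.round(r[0],1),np.round(r[1],1),round(r[2],1))
E
python3 - <<'E'
from meas import *
caddy(380,520,-300,-215); caddy(400,530,-410,-320); holder()
for n in P:
    p=P[n]
    q=p[box(p,560,680,-310,-90,225,245)]; a=np.polyfit(q[:,1],q[:,0],1); print('rail',n,a,np.median(q[:,2]),'x at y=-75',np.polyval(a,-75))
    q=p[box(p,560,720,-100,250,250,270)]; r=cv2.minAreaRect(q[:,:2].astype(np.float32)); print('strip',n,r,cv2.boxPoints(r))
    # jug: handle top (z>82) and rim
    q=p[box(p,430,545,185,212,60,110)]; print('handle',n,q.mean(0),q.min(0),q.max(0),len(q))
    q=p[box(p,430,545,180,400,88,110)]; print('rim',q.mean(0),q.min(0),q.max(0)); i=np.argmax(q[:,1]); t=q[q[:,1]>q[:,1].max()-6]; print('tip',t.mean(0))
    # mat/dark
    c=D[n]['color'].max(-1); m=(c<40)&box(p,400,580,200,380,-10,12); q=p[m]; print('mat',cv2.minEnclosingCircle(q[:,:2].astype(np.float32)),len(q))
E
```

```text
caddy top rim [ 443.1 -258.8] [82.4 47.3] 15.8 stem [ 420.3 -261.1  117.3] 14 [55.2 18.9 51.4] wire [ 428.4 -262.4  147.2]
caddy scene rim [ 446.4 -259.4] [87.2 47.6] 15.4 stem [ 412.8 -267.1  107.8] 65 [56.9 26.  61.6] wire [ 431.3 -262.3  146.4]
caddy both rim [ 445.9 -258.9] [88.  48.9] 15.4 stem [ 414.1 -266.   109.5] 79 [57.3 27.5 62.9] wire [ 429.8 -262.4  146.8]
caddy top rim [ 463.5 -360.9] [46.  86.5] 67.0 stem [ 431.8 -345.8  113.8] 21 [52.3 28.  56.6] wire [ 442.7 -353.8  146. ]
caddy scene rim [ 465.7 -362.9] [51.5 85.4] 68.8 stem [ 438.8 -347.3  112.8] 40 [52.  31.8 61.1] wire [ 454.6 -357.   146.9]
caddy both rim [ 464.  -362.2] [51.5 88.9] 68.8 stem [ 436.4 -346.8  113.1] 61 [58.7 32.4 61.1] wire [ 447.5 -355.1  146.4]
holder top [436.8  62.8] [139.8 109.7] 82.1
holder scene [439.4  63. ] [141.  112.6] 82.9
rail top [  0.072  623.7087] 233.85895247675558 x at y=-75 618.3071456678595
strip top ((640.8634033203125, 58.906639099121094), (265.3110656738281, 38.53278350830078), 86.28624725341797) [[613.0451 -72.2224]
 [651.497  -74.7182]
 [668.6817 190.0357]
 [630.2298 192.
[... 171 characters left out ...]
538.7259 386.6688 101.5134]
tip [488.4302 383.8069  92.3267]
mat ((490.4696044921875, 280.679931640625), 60.782283782958984) 167
rail scene [  0.0711 628.2236] 234.24620136740464 x at y=-75 622.8897211820668
strip scene ((642.7647705078125, 57.62434387207031), (267.99139404296875, 38.253761291503906), 86.10395812988281) [[614.5776 -74.7621]
 [652.743  -77.3613]
 [670.952  190.0108]
 [632.7866 192.61  ]]
handle scene [486.9038 200.2933  87.4944] [477.2563 191.5684  60.2057] [491.992  211.0088  99.0345] 56
rim [484.5222 289.9972  93.3822] [435.5664 191.5684  88.0328] [543.1118 385.2335  99.0345]
tip [491.7545 381.9867  92.8841]
mat ((510.8973388671875, 280.0487365722656), 48.22872543334961) 20
```

Emit:
{"method": "step_arm", "body": {"plan": [{"dx": 0.15,"dz": -0.1,"gripper": 1},{"dx": 0.15,"dz": -0.1,"gripper": 1}]}}

```text
invalid input
```

Emit:
{"method": "step_arm", "body": {"plan": [{"dx": 0.15,"dy": 0,"dz": -0.1,"ax": 0,"ay": 0,"az": 0,"gripper": 1},{"dx": 0.15,"dy": 0,"dz": -0.1,"ax": 0,"ay": 0,"az": 0,"gripper": 1}]}}

```text
clock: 0.5
eef_pos: [250.1, -606.6, 313.6]
tool_rot: [-3.141, 0.0, 0.251]
force: [-0.2, -0.7, -1.0]
width: 85.2
gripper_force: 0.0
```

Run:
```python
from h import *
s=ctrl.read_state(); print(s['clock'],s['qpos'],s['eef_pos'],s['tool_rot'])
rows(tgt([400,-350,320],60,0)); 
A=tgt([400,-350,320],60,0); B=tgt([470,100,220],88,45); rows(tgt([440,-100,320],80,0),None,A); rows(B,None,tgt([440,-100,320],80,0))
```

```text
0.5 [ 1.1123  0.5862  0.0428  1.4197 -0.0261  1.1373 -0.1608] [ 250.1066 -606.5572  313.5985] [-3.1406  0.0002  0.251 ]
6 rows of [ 0.152 -0.075 -0.004] [-0.0001 -0.     -0.0845]
6 rows of [ 0.138 -0.031  0.   ] [ 0.     0.    -0.037]
6 rows of [0.091 0.005 0.091] [ 0.0058  0.0832 -0.014 ]
```

Emit:
{"method": "step_arm", "body": {"plan": [{"dx": 0.152,"dy": -0.075,"dz": -0.004,"ax": 0,"ay": 0,"az": -0.0845,"gripper": 1},{"dx": 0.152,"dy": -0.075,"dz": -0.004,"ax": 0,"ay": 0,"az": -0.0845,"gripper": 1},{"dx": 0.152,"dy": -0.075,"dz": -0.004,"ax": 0,"ay": 0,"az": -0.0845,"gripper": 1},{"dx": 0.152,"dy": -0.075,"dz": -0.004,"ax": 0,"ay": 0,"az": -0.0845,"gripper": 1},{"dx": 0.152,"dy": -0.075,"dz": -0.004,"ax": 0,"ay": 0,"az": -0.0845,"gripper": 1},{"dx": 0.152,"dy": -0.075,"dz": -0.004,"ax": 0,"ay": 0,"az": -0.0845,"gripper": 1},{"dx": 0.138,"dy": -0.031,"dz": 0,"ax": 0,"ay": 0,"az": -0.037,"gripper": 1},{"dx": 0.138,"dy": -0.031,"dz": 0,"ax": 0,"ay": 0,"az": -0.037,"gripper": 1},{"dx": 0.138,"dy": -0.031,"dz": 0,"ax": 0,"ay": 0,"az": -0.037,"gripper": 1},{"dx": 0.138,"dy": -0.031,"dz": 0,"ax": 0,"ay": 0,"az": -0.037,"gripper": 1},{"dx": 0.138,"dy": -0.031,"dz": 0,"ax": 0,"ay": 0,"az": -0.037,"gripper": 1},{"dx": 0.138,"dy": -0.031,"dz": 0,"ax": 0,"ay": 0,"az": -0.037,"gripper": 1}]}}

```text
clock: 2.0
eef_pos: [438.8, -98.3, 320.7]
tool_rot: [3.141, 0.0, 1.4]
force: [1.0, 0.8, -0.1]
width: 85.7
gripper_force: 0.0
```

Run:
```python
from h import *
s=ctrl.read_state(); print(s['clock'],s['qpos'],s['eef_pos'],s['tool_rot'])
rows(tgt([470,100,220],88,45))
d=im('wrist'); save(d,'w1.png')
```

```text
2.0 [ 0.4539  0.2736 -0.3769  1.9467  0.1233  0.9427 -0.1539] [438.753  -98.3332 320.6538] [3.141  0.     1.3998]
6 rows of [0.09  0.006 0.091] [ 0.0057  0.0832 -0.0137]
```

Emit:
{"method": "step_arm", "body": {"plan": [{"dx": 0.09,"dy": 0.006,"dz": 0.091,"ax": 0.0057,"ay": 0.0832,"az": -0.0137,"gripper": 1},{"dx": 0.09,"dy": 0.006,"dz": 0.091,"ax": 0.0057,"ay": 0.0832,"az": -0.0137,"gripper": 1},{"dx": 0.09,"dy": 0.006,"dz": 0.091,"ax": 0.0057,"ay": 0.0832,"az": -0.0137,"gripper": 1},{"dx": 0.09,"dy": 0.006,"dz": 0.091,"ax": 0.0057,"ay": 0.0832,"az": -0.0137,"gripper": 1},{"dx": 0.09,"dy": 0.006,"dz": 0.091,"ax": 0.0057,"ay": 0.0832,"az": -0.0137,"gripper": 1},{"dx": 0.09,"dy": 0.006,"dz": 0.091,"ax": 0.0057,"ay": 0.0832,"az": -0.0137,"gripper": 1},{"dx": 0,"dy": 0,"dz": 0,"ax": 0,"ay": 0,"az": 0,"gripper": 1}]}}

```text
clock: 2.92
eef_pos: [470.2, 98.9, 218.4]
tool_rot: [-3.135, -0.789, 1.529]
force: [0.5, -0.1, 0.2]
width: 85.3
gripper_force: 0.0
```

Run:
```python
from h import *
s=ctrl.read_state(); print(s['clock'],s['qpos'],s['eef_pos'],s['tool_rot'])
d=im('wrist'); save(d,'w2.png'); p=cloud(d)
def b(x0,x1,y0,y1,z0,z1): return p[(p[...,0]>x0)&(p[...,0]<x1)&(p[...,1]>y0)&(p[...,1]<y1)&(p[...,2]>z0)&(p[...,2]<z1)]
for z0,z1 in((20,30),(45,55),(60,80),(84,105)):
    q=b(450,520,180,214,z0,z1); print('handle',z0,len(q),q.mean(0),q.min(0),q.max(0)) if len(q) else 0
for z0,z1 in((90,96),):
    q=b(420,550,215,400,z0,z1); print('rim',len(q),q.min(0),q.max(0)); t=q[q[:,1]>375]; print('tip',t.mean(0) if len(t) else 0)
rows(tgt([483,196-71,71+71],88,45))
```

```text
2.925 [ 0.7595  0.7417 -0.8227  2.0811 -0.4915  0.6016  0.4593] [470.2442  98.9162 218.4298] [-3.1349 -0.7894  1.529 ]
handle 20 33 [482.7137 190.3517  25.2962] [476.705  189.5253  20.9657] [489.4785 192.3081  29.554 ]
handle 45 47 [482.7243 190.3237  50.2525] [476.5373 188.9756  45.4164] [489.5575 192.4151  54.9735]
handle 60 113 [482.6844 190.2785  70.5035] [476.385  188.9702  60.0317] [489.8744 192.9137  79.9707]
handle 84 401 [483.3339 199.708   94.8892] [476.2961 189.448   84.1357] [490.9546 213.9316  98.0124]
rim 1357 [435.0114 215.0148  90.0076] [541.9876 385.2916  95.994 ]
tip [493.1721 380.5124  92.9247]
2 rows of [-0.059  0.019  0.123] [-0.     -0.0003 -0.0011]
```

View pics/w2.png

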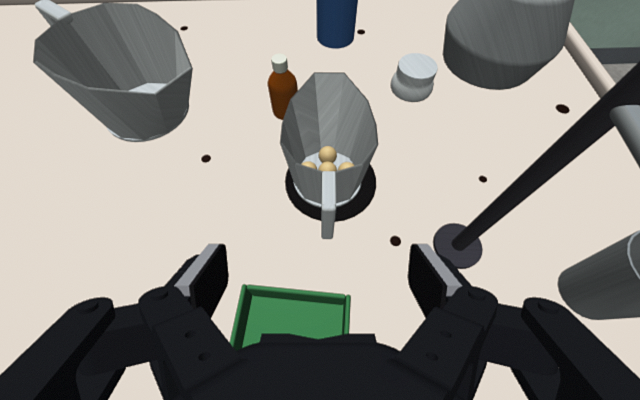

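The wrist view shows the handle bar centred at (328,205) between the fingers, with its free side clear. I'll approach now.

Run:
```python
from h import *
A=tgt([478.7,124.6,141.8],86.7,45); rows(A,3); rows(tgt([482.8,195.2,71.1],86.7,45),5,A)
```

```text
3 rows of [-0.04   0.008  0.082] [-0.0034 -0.0002  0.0027]
5 rows of [0.    0.    0.067] [-0.  0.  0.]
```

Emit:
{"method": "step_arm", "body": {"plan": [{"dx": -0.04,"dy": 0.008,"dz": 0.082,"ax": -0.0034,"ay": 0,"az": 0.0027,"gripper": 1},{"dx": -0.04,"dy": 0.008,"dz": 0.082,"ax": -0.0034,"ay": 0,"az": 0.0027,"gripper": 1},{"dx": -0.04,"dy": 0.008,"dz": 0.082,"ax": -0.0034,"ay": 0,"az": 0.0027,"gripper": 1},{"dx": 0,"dy": 0,"dz": 0.067,"ax": 0,"ay": 0,"az": 0,"gripper": 1},{"dx": 0,"dy": 0,"dz": 0.067,"ax": 0,"ay": 0,"az": 0,"gripper": 1},{"dx": 0,"dy": 0,"dz": 0.067,"ax": 0,"ay": 0,"az": 0,"gripper": 1},{"dx": 0,"dy": 0,"dz": 0.067,"ax": 0,"ay": 0,"az": 0,"gripper": 1},{"dx": 0,"dy": 0,"dz": 0.067,"ax": 0,"ay": 0,"az": 0,"gripper": 1},{"dx": 0,"dy": 0,"dz": 0,"ax": 0,"ay": 0,"az": 0,"gripper": 1},{"dx": 0,"dy": 0,"dz": 0,"ax": 0,"ay": 0,"az": 0,"gripper": 1}]}}

```text
clock: 4.22
eef_pos: [483.8, 193.2, 74.4]
tool_rot: [3.137, -0.785, 1.518]
force: [0.4, -0.3, -0.1]
width: 85.4
gripper_force: 0.0
```

Run:
```python
from h import *
s=ctrl.read_state(); print(s['clock'],s['qpos'],s['eef_pos'],s['tool_rot'],s['force'])
rows(tgt([482.8,195.2,71.1],86.7,45),1)
```

```text
4.225 [ 0.4797  1.0104 -0.7005  2.1417 -1.0692  0.2369  1.0608] [483.8472 193.225   74.4433] [ 3.137  -0.7849  1.5179] [ 0.3597 -0.3151 -0.1346]
1 rows of [-0.003 -0.004  0.012] [0.0008 0.0003 0.0021]
```

Run:
```python
from h import *
g=np.array([482.8,197.3,69.])
T=tgt(g,86.7,33); T[:3,3]-=3*T[:3,2]; rows(T,2)
```

```text
2 rows of [-0.    -0.002  0.006] [ 0.0005 -0.0665  0.001 ]
```

Emit:
{"method": "step_arm", "body": {"plan": [{"dx": 0,"dy": -0.002,"dz": 0.006,"ax": 0,"ay": -0.0665,"az": 0.001,"gripper": 1},{"dx": 0,"dy": -0.002,"dz": 0.006,"ax": 0,"ay": -0.0665,"az": 0.001,"gripper": 1},{"dx": 0,"dy": 0,"dz": 0,"ax": 0,"ay": 0,"az": 0,"gripper": 0.5},{"dx": 0,"dy": 0,"dz": 0,"ax": 0,"ay": 0,"az": 0,"gripper": 0},{"dx": 0,"dy": 0,"dz": 0,"ax": 0,"ay": 0,"az": 0,"gripper": 0},{"dx": 0,"dy": 0,"dz": 0,"ax": 0,"ay": 0,"az": 0,"gripper": 0},{"dx": 0,"dy": 0,"dz": 0,"ax": 0,"ay": 0,"az": 0,"gripper": 0},{"dx": 0,"dy": 0,"dz": 0,"ax": 0,"ay": 0,"az": 0,"gripper": 0},{"dx": 0,"dy": 0,"dz": 0,"ax": 0,"ay": 0,"az": 0,"gripper": 0},{"dx": 0,"dy": 0,"dz": 0,"ax": 0,"ay": 0,"az": 0,"gripper": 0}]}}

```text
clock: 5.48
eef_pos: [482.3, 196.5, 71.2]
tool_rot: [-3.139, -0.578, 1.512]
force: [1.1, -0.1, -1.0]
width: 13.1
gripper_force: 58.4
```

Run:
```python
from h import *
s=ctrl.read_state(); print(s['clock'],s['qpos'],s['eef_pos'],s['tool_rot'],s['force'],s['width'])
A=cur(); np.save('grasp.npy',A); B=A.copy(); B[2,3]+=110; rows(B,6); 
# pour-side upright pose: jug same yaw, handle at holder - ...
C=A.copy(); C[:3,3]=[430,-170,A[2,3]+110]; rows(C,12,B)
```

```text
5.475 [ 0.2263  0.857  -0.484   2.1447 -1.0921  0.2388  0.9237] [482.2741 196.472   71.2087] [-3.1394 -0.5776  1.512 ] [ 1.0753 -0.1375 -0.9976] 13.149639791637927
6 rows of [ 0.033 -0.    -0.051] [ 0. -0.  0.]
12 rows of [-0.086 -0.009 -0.056] [ 0. -0.  0.]
```

Gripped (width 13 mm, 58 N). Next I'll lift it and carry it upright to the -y side of the holder.

Emit:
{"method": "step_arm", "body": {"plan": [{"dx": 0.033,"dy": 0,"dz": -0.051,"ax": 0,"ay": 0,"az": 0,"gripper": 0},{"dx": 0.033,"dy": 0,"dz": -0.051,"ax": 0,"ay": 0,"az": 0,"gripper": 0},{"dx": 0.033,"dy": 0,"dz": -0.051,"ax": 0,"ay": 0,"az": 0,"gripper": 0},{"dx": 0.033,"dy": 0,"dz": -0.051,"ax": 0,"ay": 0,"az": 0,"gripper": 0},{"dx": 0.033,"dy": 0,"dz": -0.051,"ax": 0,"ay": 0,"az": 0,"gripper": 0},{"dx": 0.033,"dy": 0,"dz": -0.051,"ax": 0,"ay": 0,"az": 0,"gripper": 0},{"dx": 0,"dy": 0,"dz": 0,"ax": 0,"ay": 0,"az": 0,"gripper": 0}]}}

```text
clock: 6.35
eef_pos: [482.5, 196.5, 181.5]
tool_rot: [3.141, -0.578, 1.515]
force: [0.3, 0.4, -3.5]
width: 13.6
gripper_force: 58.6
```

Run:
```python
from meas import *
s=ctrl.read_state(); print(s['clock'],s['qpos'],s['eef_pos'],s['tool_rot'],s['force'],s['width'])
holder(); save(D['scene'],'s3.png')
for n in P:
    p=P[n]
    for z in (150,170,190):
        q=p[box(p,420,560,180,400,z,z+20)]; print(n,z,len(q),q.min(0) if len(q) else 0,q.max(0) if len(q) else 0)
    q=p[box(p,420,560,360,400,150,230)]; print('tip',q.mean(0),len(q))
A=cur(); u=np.array([.13,.9915]); y=np.degrees(np.arctan2(u[1],u[0])); print(y)
for k in (1,):
    T=tgt([0,0,0],82.5,33); h=np.array([435,38])-200*u; T[:3,3]=[*h,180]; T[:3,3]-=3*T[:3,2]; print(T[:3,3]); rows(T,14)
```

```text
6.45 [ 0.0923  0.5995 -0.2724  2.1103 -0.9257  0.5283  0.6469] [481.9853 196.1068 180.1841] [-3.139  -0.5773  1.5124] [ 0.1394  0.2297 -2.9794] 13.235568482125915
holder top [407.1 117. ] [91.4 47.2] 37.7
holder scene [440.5  61.9] [142.  111.7] 83.0
top 150 197 [440.7636 193.2898 150.0315] [531.86   367.1141 169.994 ]
top 170 252 [436.6437 192.8289 170.1615] [534.8136 378.6022 189.9589]
top 190 397 [432.38   180.8132 190.1136] [538.8333 389.2438 209.8862]
tip [490.2873 372.643  188.9288] 212
scene 150 365 [438.9571 194.2617 150.0276] [538.0171 364.1557 169.989 ]
scene 170 500 [436.475  182.5436 170.005 ] [540.0357 376.8178 189.8026]
scene 190 663 [434.5619 180.4536 190.1001] [542.0787 387.3984 209.8419]
tip [487.5786 372.0449 190.064 ] 221
82.5303034496275
[ 408.7867 -161.9199  182.516 ]
14 rows of [-0.072 -0.01  -0.048] [-0.0019 -0.0001  0.0028]
```

Emit:
{"method": "step_arm", "body": {"plan": [{"dx": -0.072,"dy": -0.01,"dz": -0.048,"ax": -0.0019,"ay": 0,"az": 0.0028,"gripper": 0},{"dx": -0.072,"dy": -0.01,"dz": -0.048,"ax": -0.0019,"ay": 0,"az": 0.0028,"gripper": 0},{"dx": -0.072,"dy": -0.01,"dz": -0.048,"ax": -0.0019,"ay": 0,"az": 0.0028,"gripper": 0},{"dx": -0.072,"dy": -0.01,"dz": -0.048,"ax": -0.0019,"ay": 0,"az": 0.0028,"gripper": 0},{"dx": -0.072,"dy": -0.01,"dz": -0.048,"ax": -0.0019,"ay": 0,"az": 0.0028,"gripper": 0},{"dx": -0.072,"dy": -0.01,"dz": -0.048,"ax": -0.0019,"ay": 0,"az": 0.0028,"gripper": 0},{"dx": -0.072,"dy": -0.01,"dz": -0.048,"ax": -0.0019,"ay": 0,"az": 0.0028,"gripper": 0},{"dx": -0.072,"dy": -0.01,"dz": -0.048,"ax": -0.0019,"ay": 0,"az": 0.0028,"gripper": 0},{"dx": -0.072,"dy": -0.01,"dz": -0.048,"ax": -0.0019,"ay": 0,"az": 0.0028,"gripper": 0},{"dx": -0.072,"dy": -0.01,"dz": -0.048,"ax": -0.0019,"ay": 0,"az": 0.0028,"gripper": 0},{"dx": -0.072,"dy": -0.01,"dz": -0.048,"ax": -0.0019,"ay": 0,"az": 0.0028,"gripper": 0},{"dx": -0.072,"dy": -0.01,"dz": -0.048,"ax": -0.0019,"ay": 0,"az": 0.0028,"gripper": 0},{"dx": -0.072,"dy": -0.01,"dz": -0.048,"ax": -0.0019,"ay": 0,"az": 0.0028,"gripper": 0},{"dx": -0.072,"dy": -0.01,"dz": -0.048,"ax": -0.0019,"ay": 0,"az": 0.0028,"gripper": 0},{"dx": 0,"dy": 0,"dz": 0,"ax": 0,"ay": 0,"az": 0,"gripper": 0},{"dx": 0,"dy": 0,"dz": 0,"ax": 0,"ay": 0,"az": 0,"gripper": 0},{"dx": 0,"dy": 0,"dz": 0,"ax": 0,"ay": 0,"az": 0,"gripper": 0},{"dx": 0,"dy": 0,"dz": 0,"ax": 0,"ay": 0,"az": 0,"gripper": 0}]}}

```text
clock: 8.7
eef_pos: [407.3, -161.2, 184.6]
tool_rot: [-3.141, -0.578, 1.439]
force: [1.1, -0.2, -2.2]
width: 13.1
gripper_force: 58.8
```

Run:
```python
from meas import *
s=ctrl.read_state(); print(s['clock'],s['qpos'],s['eef_pos'],s['tool_rot'],s['force'],s['width'])
save(D['scene'],'s4.png')
for n in P:
    p=P[n]
    hsv=cv2.cvtColor(D[n]['color'],cv2.COLOR_RGB2HSV); g=(hsv[...,0]>50)&(hsv[...,0]<90)&(hsv[...,1]>80)&box(p,300,560,-100,200,-10,48)
    q=p[g]; r=cv2.minAreaRect(q[:,:2].astype(np.float32)); print('green',n,r,len(q))
    q=p[box(p,330,520,0,70,150,230)]; print(len(q)); 
    if len(q): t=q[q[:,1]>q[:,1].max()-8]; print('tip',t.mean(0),len(t),q.max(0))
    q=p[box(p,320,520,-150,0,185,230)]; print('rim',len(q),q.min(0),q.max(0))
```

```text
8.8 [ 0.695   0.6172 -0.0386  2.0094 -0.6008  0.9258  0.9953] [ 407.2375 -161.4932  184.5861] [-3.1412 -0.5778  1.4391] [ 0.3492 -1.3357 -2.4687] 13.001872633833036
green top ((436.935546875, 61.2479248046875), (135.72804260253906, 107.5453872680664), 82.4616470336914) 900
178
tip [424.7342  26.042  205.6908] 27 [458.2004  30.1238 210.8289]
rim 303 [ 363.2509 -149.2241  185.2866] [471.7724  -0.3057 212.8472]
green scene ((440.0625915527344, 63.75604248046875), (138.00157165527344, 108.34318542480469), 82.22628021240234) 974
99
tip [428.6723  25.0662 205.8815] 17 [460.732   29.8647 211.7767]
rim 446 [ 366.1106 -149.6995  185.0211] [475.0795  -0.3562 213.6745]
```

View pics/s4.png

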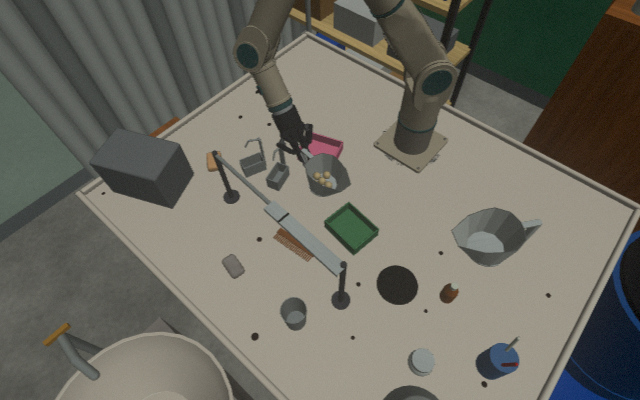

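The scene view shows the jug upright at (325,178) with its beak pointing to the green holder at (352,228), all balls inside and the black mat free at (397,285). Next is the tilt.

```bash
cat > pour.py <<'E'
from h import *
A0=np.load('up.npy') if __name__!='__main__' else None
def pose(A0,th,tip):
    z=np.array([0,0,1.]); x=A0[:3,0].copy(); x[2]=0; x/=np.linalg.norm(x); J=np.stack([x,np.cross(z,x),z],1)
    Rt=A0[:3,:3].T@J; tt=np.array([0,0,3.])+Rt@np.array([188,0,25.])
    T=np.eye(4); T[:3,:3]=A0[:3,:3]@R.from_euler('y',-th,degrees=True).as_matrix(); T[:3,3]=np.array(tip)-T[:3,:3]@tt; return T
E
python3 - <<'E'
from h import *
A=cur(); np.save('up.npy',A)
import importlib,pour
from pour import pose
print(A[:3,3], pose(A,0,[0,0,0])[:3,3])
W=[(0,None),(30,[436,34,150]),(55,[438,36,88]),(85,[438,36,64])]
P0=A
for (th,tip),n in zip(W[1:],(8,8,15)):
    T=pose(A,th,tip); print(th,T[:3,3]); rows(T,n,P0); P0=T
E
```

```text
[ 407.2375 -161.4932  184.5861] [ -24.9023 -187.9964  -22.487 ]
30 [ 412.9864 -139.9596  225.345 ]
8 rows of [ 0.015  0.001 -0.013] [-0.     -0.0417  0.    ]
55 [421.3385 -90.0965 230.4448]
8 rows of [ 0.021  0.001 -0.005] [-0.     -0.0347 -0.    ]
85 [432.925   -2.5973 250.957 ]
15 rows of [ 0.013  0.    -0.015] [-0.     -0.0222 -0.    ]
```

Emit:
{"method": "step_arm", "body": {"plan": [{"dx": 0.015,"dy": 0.001,"dz": -0.013,"ax": 0,"ay": -0.0417,"az": 0,"gripper": 0},{"dx": 0.015,"dy": 0.001,"dz": -0.013,"ax": 0,"ay": -0.0417,"az": 0,"gripper": 0},{"dx": 0.015,"dy": 0.001,"dz": -0.013,"ax": 0,"ay": -0.0417,"az": 0,"gripper": 0},{"dx": 0.015,"dy": 0.001,"dz": -0.013,"ax": 0,"ay": -0.0417,"az": 0,"gripper": 0},{"dx": 0.015,"dy": 0.001,"dz": -0.013,"ax": 0,"ay": -0.0417,"az": 0,"gripper": 0},{"dx": 0.015,"dy": 0.001,"dz": -0.013,"ax": 0,"ay": -0.0417,"az": 0,"gripper": 0},{"dx": 0.015,"dy": 0.001,"dz": -0.013,"ax": 0,"ay": -0.0417,"az": 0,"gripper": 0},{"dx": 0.015,"dy": 0.001,"dz": -0.013,"ax": 0,"ay": -0.0417,"az": 0,"gripper": 0},{"dx": 0.021,"dy": 0.001,"dz": -0.005,"ax": 0,"ay": -0.0347,"az": 0,"gripper": 0},{"dx": 0.021,"dy": 0.001,"dz": -0.005,"ax": 0,"ay": -0.0347,"az": 0,"gripper": 0},{"dx": 0.021,"dy": 0.001,"dz": -0.005,"ax": 0,"ay": -0.0347,"az": 0,"gripper": 0},{"dx": 0.021,"dy": 0.001,"dz": -0.005,"ax": 0,"ay": -0.0347,"az": 0,"gripper": 0},{"dx": 0.021,"dy": 0.001,"dz": -0.005,"ax": 0,"ay": -0.0347,"az": 0,"gripper": 0},{"dx": 0.021,"dy": 0.001,"dz": -0.005,"ax": 0,"ay": -0.0347,"az": 0,"gripper": 0},{"dx": 0.021,"dy": 0.001,"dz": -0.005,"ax": 0,"ay": -0.0347,"az": 0,"gripper": 0},{"dx": 0.021,"dy": 0.001,"dz": -0.005,"ax": 0,"ay": -0.0347,"az": 0,"gripper": 0},{"dx": 0,"dy": 0,"dz": 0,"ax": 0,"ay": 0,"az": 0,"gripper": 0},{"dx": 0,"dy": 0,"dz": 0,"ax": 0,"ay": 0,"az": 0,"gripper": 0}]}}

```text
clock: 11.05
eef_pos: [421.3, -89.3, 230.7]
tool_rot: [-3.141, 0.382, 1.438]
force: [-0.0, -0.4, -1.9]
width: 13.0
gripper_force: 58.7
```

Run:
```python
from meas import *
from pour import pose
s=ctrl.read_state(); print(s['clock'],s['qpos'],s['eef_pos'],s['tool_rot'],s['force'],s['width'])
a,b=D['scene']['color'][120:260,250:410],D['top']['color'][170:270,250:410]
v=np.vstack([cv2.resize(a,(640,560)[::1],interpolation=3)[:560],])
w=np.vstack([cv2.resize(a,(480,420),interpolation=3)]); w2=cv2.resize(b,(480,300),interpolation=3)
o=np.hstack([cv2.resize(w,(400,350)),cv2.resize(w2,(400,250)) if 0 else cv2.resize(cv2.copyMakeBorder(w2,60,60,0,0,0),(400,350))])
save({'color':o},'p5.png')
for n in P:
    p=P[n]; q=p[box(p,350,520,-60,80,60,230)]; t=q[q[:,1]>q[:,1].max()-8]; print(n,'tip',t.mean(0),len(t),q.max(0),q.min(0))
A=np.load('up.npy'); rows(pose(A,85,[438,36,64]),15)
```

```text
11.15 [-0.527   0.4574  0.5485  2.1422  0.2327  0.6752 -0.3399] [421.3591 -89.8302 230.8376] [-3.1413  0.3817  1.4368] [ 0.0353  0.7388 -2.0332] 13.12397035644316
top tip [385.7979   9.2655 136.0988] 5 [396.3914  13.7381 201.5508] [376.565  -47.3467 106.6448]
scene tip [433.696   34.5615  90.0669] 31 [485.2882  38.8251 228.7287] [377.9787 -59.9875  82.7972]
15 rows of [ 0.013 -0.    -0.015] [-0.0001 -0.0222 -0.0001]
```

View pics/p5.png

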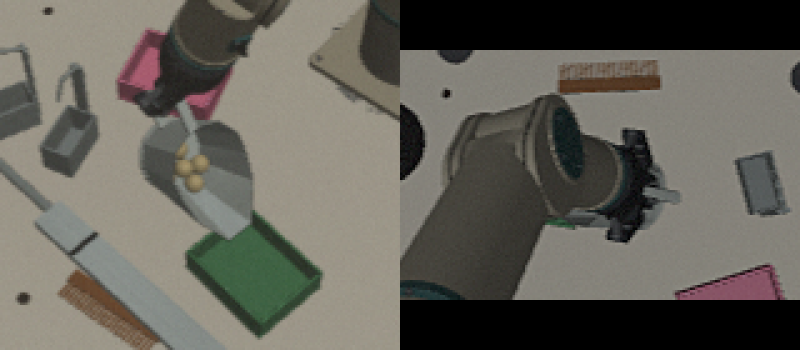

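The beak tip (left panel, about (225,235)) is just inside the holder's near edge, with the balls still in the jug. I'll pour slowly.

Emit:
{"method": "step_arm", "body": {"plan": [{"dx": 0.013,"dy": 0,"dz": -0.015,"ax": 0,"ay": -0.0222,"az": 0,"gripper": 0},{"dx": 0.013,"dy": 0,"dz": -0.015,"ax": 0,"ay": -0.0222,"az": 0,"gripper": 0},{"dx": 0.013,"dy": 0,"dz": -0.015,"ax": 0,"ay": -0.0222,"az": 0,"gripper": 0},{"dx": 0.013,"dy": 0,"dz": -0.015,"ax": 0,"ay": -0.0222,"az": 0,"gripper": 0},{"dx": 0.013,"dy": 0,"dz": -0.015,"ax": 0,"ay": -0.0222,"az": 0,"gripper": 0},{"dx": 0.013,"dy": 0,"dz": -0.015,"ax": 0,"ay": -0.0222,"az": 0,"gripper": 0},{"dx": 0.013,"dy": 0,"dz": -0.015,"ax": 0,"ay": -0.0222,"az": 0,"gripper": 0},{"dx": 0.013,"dy": 0,"dz": -0.015,"ax": 0,"ay": -0.0222,"az": 0,"gripper": 0},{"dx": 0.013,"dy": 0,"dz": -0.015,"ax": 0,"ay": -0.0222,"az": 0,"gripper": 0},{"dx": 0.013,"dy": 0,"dz": -0.015,"ax": 0,"ay": -0.0222,"az": 0,"gripper": 0},{"dx": 0.013,"dy": 0,"dz": -0.015,"ax": 0,"ay": -0.0222,"az": 0,"gripper": 0},{"dx": 0.013,"dy": 0,"dz": -0.015,"ax": 0,"ay": -0.0222,"az": 0,"gripper": 0},{"dx": 0.013,"dy": 0,"dz": -0.015,"ax": 0,"ay": -0.0222,"az": 0,"gripper": 0},{"dx": 0.013,"dy": 0,"dz": -0.015,"ax": 0,"ay": -0.0222,"az": 0,"gripper": 0},{"dx": 0.013,"dy": 0,"dz": -0.015,"ax": 0,"ay": -0.0222,"az": 0,"gripper": 0},{"dx": 0,"dy": 0,"dz": 0,"ax": 0,"ay": 0,"az": 0,"gripper": 0},{"dx": 0,"dy": 0,"dz": 0,"ax": 0,"ay": 0,"az": 0,"gripper": 0},{"dx": 0,"dy": 0,"dz": 0,"ax": 0,"ay": 0,"az": 0,"gripper": 0},{"dx": 0,"dy": 0,"dz": 0,"ax": 0,"ay": 0,"az": 0,"gripper": 0},{"dx": 0,"dy": 0,"dz": 0,"ax": 0,"ay": 0,"az": 0,"gripper": 0}]}}

```text
clock: 13.65
eef_pos: [433.0, -4.1, 250.9]
tool_rot: [-3.141, 0.905, 1.438]
force: [1.0, 0.4, -2.0]
width: 12.7
gripper_force: 58.9
```

Run:
```python
from meas import *
from pour import pose
s=ctrl.read_state(); print(s['clock'],s['qpos'],s['eef_pos'],s['tool_rot'],s['force'],s['width'])
a=D['scene']['color'][120:280,250:430]
w=im('wrist'); a=cv2.resize(a,(450,400),interpolation=3); b=cv2.resize(w['color'],(350,219))
save({'color':np.hstack([a,cv2.copyMakeBorder(b,0,181,0,0,0)])},'p6.png')
A=np.load('up.npy'); Q=pose(A,85,[438,36,64])
W=[(45,[438,36,110]),(0,[436,34,207])]; P0=cur()
for (th,tip),n in zip(W,(8,8)):
    T=pose(A,th,tip); rows(T,n,P0); P0=T
```

```text
13.75 [-0.9824  0.7604  0.6952  1.9782  0.3834  1.0323 -0.7417] [433.0713  -3.9751 250.8109] [-3.1412  0.9054  1.4386] [-0.9623 -0.2361 -2.0699] 13.1981122407416
8 rows of [-0.033 -0.     0.034] [-0.      0.0555 -0.0001]
8 rows of [-0.02  -0.001  0.016] [-0.      0.0625 -0.    ]
```

View pics/p6.png

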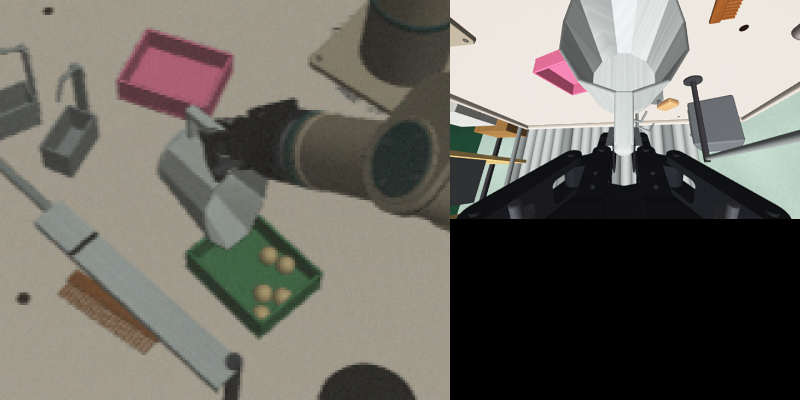

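All five balls lie in the holder, at about (270,255), (287,263), (263,293), (283,296) and (262,312), and the wrist view shows the jug empty. Next I'll bring it upright again.

Emit:
{"method": "step_arm", "body": {"plan": [{"dx": -0.033,"dy": 0,"dz": 0.034,"ax": 0,"ay": 0.0555,"az": 0,"gripper": 0},{"dx": -0.033,"dy": 0,"dz": 0.034,"ax": 0,"ay": 0.0555,"az": 0,"gripper": 0},{"dx": -0.033,"dy": 0,"dz": 0.034,"ax": 0,"ay": 0.0555,"az": 0,"gripper": 0},{"dx": -0.033,"dy": 0,"dz": 0.034,"ax": 0,"ay": 0.0555,"az": 0,"gripper": 0},{"dx": -0.033,"dy": 0,"dz": 0.034,"ax": 0,"ay": 0.0555,"az": 0,"gripper": 0},{"dx": -0.033,"dy": 0,"dz": 0.034,"ax": 0,"ay": 0.0555,"az": 0,"gripper": 0},{"dx": -0.033,"dy": 0,"dz": 0.034,"ax": 0,"ay": 0.0555,"az": 0,"gripper": 0},{"dx": -0.033,"dy": 0,"dz": 0.034,"ax": 0,"ay": 0.0555,"az": 0,"gripper": 0},{"dx": -0.02,"dy": -0.001,"dz": 0.016,"ax": 0,"ay": 0.0625,"az": 0,"gripper": 0},{"dx": -0.02,"dy": -0.001,"dz": 0.016,"ax": 0,"ay": 0.0625,"az": 0,"gripper": 0},{"dx": -0.02,"dy": -0.001,"dz": 0.016,"ax": 0,"ay": 0.0625,"az": 0,"gripper": 0},{"dx": -0.02,"dy": -0.001,"dz": 0.016,"ax": 0,"ay": 0.0625,"az": 0,"gripper": 0},{"dx": -0.02,"dy": -0.001,"dz": 0.016,"ax": 0,"ay": 0.0625,"az": 0,"gripper": 0},{"dx": -0.02,"dy": -0.001,"dz": 0.016,"ax": 0,"ay": 0.0625,"az": 0,"gripper": 0},{"dx": -0.02,"dy": -0.001,"dz": 0.016,"ax": 0,"ay": 0.0625,"az": 0,"gripper": 0},{"dx": -0.02,"dy": -0.001,"dz": 0.016,"ax": 0,"ay": 0.0625,"az": 0,"gripper": 0}]}}

```text
clock: 15.8
eef_pos: [410.3, -153.9, 185.0]
tool_rot: [-3.141, -0.579, 1.438]
force: [-0.2, -0.5, -2.0]
width: 12.9
gripper_force: 58.7
```

Run:
```python
from meas import *
s=ctrl.read_state(); print(s['clock'],s['qpos'],s['eef_pos'],s['tool_rot'],s['force'],s['width'])
for n in P:
    p=P[n]; c=D[n]['color'].max(-1)
    m=((c<55)&box(p,400,580,200,380,-10,12)); q=p[m]; print('mat',n,cv2.minEnclosingCircle(q[:,:2].astype(np.float32)),q.mean(0),len(q))
    q=p[box(p,300,520,-150,60,185,230)]; print('rim',q.min(0),q.max(0)); 
G=np.load('grasp.npy'); G[2,3]+=112; G[1,3]-=2; print(G[:3,3]); rows(G,14)
```

```text
15.9 [ 0.7011  0.6171 -0.0648  2.0158 -0.5959  0.9078  0.9712] [ 409.4121 -155.9511  183.243 ] [-3.1373 -0.5766  1.4308] [-0.6346 -0.1497 -1.0887] 13.208698517637632
mat top ((490.434814453125, 281.9503173828125), 61.00363540649414) [489.714  281.5423   3.7209] 855
rim [ 368.5711 -149.9337  185.0362] [474.8983  36.3031 214.2662]
mat scene ((492.3173522949219, 283.642333984375), 60.22608184814453) [493.3983 284.4052   3.8381] 1191
rim [ 369.2562 -149.8072  185.0407] [477.2368  34.6858 210.3461]
[482.2741 194.472  183.2087]
14 rows of [0.071 0.009 0.046] [ 0.0019  0.     -0.0031]
```

Emit:
{"method": "step_arm", "body": {"plan": [{"dx": 0.071,"dy": 0.009,"dz": 0.046,"ax": 0.0019,"ay": 0,"az": -0.0031,"gripper": 0},{"dx": 0.071,"dy": 0.009,"dz": 0.046,"ax": 0.0019,"ay": 0,"az": -0.0031,"gripper": 0},{"dx": 0.071,"dy": 0.009,"dz": 0.046,"ax": 0.0019,"ay": 0,"az": -0.0031,"gripper": 0},{"dx": 0.071,"dy": 0.009,"dz": 0.046,"ax": 0.0019,"ay": 0,"az": -0.0031,"gripper": 0},{"dx": 0.071,"dy": 0.009,"dz": 0.046,"ax": 0.0019,"ay": 0,"az": -0.0031,"gripper": 0},{"dx": 0.071,"dy": 0.009,"dz": 0.046,"ax": 0.0019,"ay": 0,"az": -0.0031,"gripper": 0},{"dx": 0.071,"dy": 0.009,"dz": 0.046,"ax": 0.0019,"ay": 0,"az": -0.0031,"gripper": 0},{"dx": 0.071,"dy": 0.009,"dz": 0.046,"ax": 0.0019,"ay": 0,"az": -0.0031,"gripper": 0},{"dx": 0.071,"dy": 0.009,"dz": 0.046,"ax": 0.0019,"ay": 0,"az": -0.0031,"gripper": 0},{"dx": 0.071,"dy": 0.009,"dz": 0.046,"ax": 0.0019,"ay": 0,"az": -0.0031,"gripper": 0},{"dx": 0.071,"dy": 0.009,"dz": 0.046,"ax": 0.0019,"ay": 0,"az": -0.0031,"gripper": 0},{"dx": 0.071,"dy": 0.009,"dz": 0.046,"ax": 0.0019,"ay": 0,"az": -0.0031,"gripper": 0},{"dx": 0.071,"dy": 0.009,"dz": 0.046,"ax": 0.0019,"ay": 0,"az": -0.0031,"gripper": 0},{"dx": 0.071,"dy": 0.009,"dz": 0.046,"ax": 0.0019,"ay": 0,"az": -0.0031,"gripper": 0},{"dx": 0,"dy": 0,"dz": 0,"ax": 0,"ay": 0,"az": 0,"gripper": 0},{"dx": 0,"dy": 0,"dz": 0,"ax": 0,"ay": 0,"az": 0,"gripper": 0}]}}

```text
clock: 17.9
eef_pos: [481.1, 198.0, 186.3]
tool_rot: [3.139, -0.576, 1.522]
force: [1.4, -0.7, -1.9]
width: 13.4
gripper_force: 58.8
```

Run:
```python
from h import *
s=ctrl.read_state(); print(s['clock'],s['qpos'],s['eef_pos'],s['tool_rot'],s['force'],s['width'])
G=np.load('grasp.npy'); G[2,3]+=2; rows(G,8)
```

```text
17.9 [ 0.1001  0.5885 -0.2899  2.1078 -0.8986  0.5287  0.6186] [481.0826 197.9704 186.3244] [ 3.1392 -0.5763  1.5219] [ 1.4259 -0.6977 -1.8999] 13.350100482492794
8 rows of [-0.026  0.001  0.039] [-0.0001  0.0001  0.0007]
```

Emit:
{"method": "step_arm", "body": {"plan": [{"dx": -0.026,"dy": 0.001,"dz": 0.039,"ax": 0,"ay": 0,"az": 0.0007,"gripper": 0},{"dx": -0.026,"dy": 0.001,"dz": 0.039,"ax": 0,"ay": 0,"az": 0.0007,"gripper": 0},{"dx": -0.026,"dy": 0.001,"dz": 0.039,"ax": 0,"ay": 0,"az": 0.0007,"gripper": 0},{"dx": -0.026,"dy": 0.001,"dz": 0.039,"ax": 0,"ay": 0,"az": 0.0007,"gripper": 0},{"dx": -0.026,"dy": 0.001,"dz": 0.039,"ax": 0,"ay": 0,"az": 0.0007,"gripper": 0},{"dx": -0.026,"dy": 0.001,"dz": 0.039,"ax": 0,"ay": 0,"az": 0.0007,"gripper": 0},{"dx": -0.026,"dy": 0.001,"dz": 0.039,"ax": 0,"ay": 0,"az": 0.0007,"gripper": 0},{"dx": -0.026,"dy": 0.001,"dz": 0.039,"ax": 0,"ay": 0,"az": 0.0007,"gripper": 0},{"dx": 0,"dy": 0,"dz": 0,"ax": 0,"ay": 0,"az": 0,"gripper": 0},{"dx": 0,"dy": 0,"dz": 0,"ax": 0,"ay": 0,"az": 0,"gripper": 0}]}}

```text
clock: 19.15
eef_pos: [484.5, 195.9, 73.6]
tool_rot: [-3.138, -0.577, 1.509]
force: [0.4, -0.2, -1.5]
width: 13.1
gripper_force: 58.8
```

Run:
```python
from meas import *
s=ctrl.read_state(); print(s['clock'],s['qpos'],s['eef_pos'],s['tool_rot'],s['force'],s['width'])
for n in P:
    p=P[n]; q=p[box(p,420,560,170,400,85,130)]; print('rim',q.min(0),q.max(0)); t=q[q[:,1]>372]; print(t.mean(0),np.percentile(t[:,2],90),' back',np.percentile(q[(q[:,1]<260)&(q[:,1]>225)][:,2],90))
```

```text
19.25 [ 0.2267  0.8514 -0.483   2.1389 -1.0606  0.2451  0.8881] [484.6852 195.8814  73.9646] [-3.139  -0.5771  1.5098] [ 0.2379  0.0173 -1.5982] 13.091215084121838
rim [423.5404 170.3929  85.1122] [541.2654 389.2727 129.8884]
[492.8281 380.7297  91.5711] 96.53386316032342  back 100.60171511442964
rim [425.9109 170.3871  85.0043] [544.815  386.7459 129.9508]
[493.1924 380.2124  93.1771] 98.34451979536004  back 99.24073130183982
```

Emit:
{"method": "step_arm", "body": {"plan": [{"dx": -0.0018,"dy": 0,"dz": 0.0028,"ax": 0,"ay": 0,"az": 0,"gripper": 0},{"dx": -0.0018,"dy": 0,"dz": 0.0028,"ax": 0,"ay": 0,"az": 0,"gripper": 0},{"dx": 0,"dy": 0,"dz": 0,"ax": 0,"ay": 0,"az": 0,"gripper": 0},{"dx": 0,"dy": 0,"dz": 0,"ax": 0,"ay": 0,"az": 0,"gripper": 0}]}}

```text
clock: 19.75
eef_pos: [484.5, 195.9, 71.6]
tool_rot: [-3.138, -0.577, 1.509]
force: [-0.6, -0.2, -1.9]
width: 13.2
gripper_force: 58.8
```

Emit:
{"method": "step_arm", "body": {"plan": [{"dx": -0.0018,"dy": 0,"dz": 0.0028,"ax": 0,"ay": 0,"az": 0,"gripper": 0},{"dx": 0,"dy": 0,"dz": 0,"ax": 0,"ay": 0,"az": 0,"gripper": 0},{"dx": 0,"dy": 0,"dz": 0,"ax": 0,"ay": 0,"az": 0,"gripper": 0}]}}

```text
clock: 20.12
eef_pos: [484.5, 195.9, 70.8]
tool_rot: [-3.138, -0.578, 1.509]
force: [-0.1, -2.1, 3.1]
width: 13.1
gripper_force: 59.4
```

In contact. I'll release and back off.

Emit:
{"method": "step_arm", "body": {"plan": [{"dx": 0,"dy": 0,"dz": 0,"ax": 0,"ay": 0,"az": 0,"gripper": 0.4},{"dx": 0,"dy": 0,"dz": 0,"ax": 0,"ay": 0,"az": 0,"gripper": 0.8},{"dx": 0,"dy": 0,"dz": 0,"ax": 0,"ay": 0,"az": 0,"gripper": 0.8},{"dx": 0,"dy": 0,"dz": 0,"ax": 0,"ay": 0,"az": 0,"gripper": 0.8},{"dx": 0,"dy": 0,"dz": 0,"ax": 0,"ay": 0,"az": 0,"gripper": 0.8},{"dx": 0,"dy": 0,"dz": -0.06,"ax": 0,"ay": 0,"az": 0,"gripper": 0.8},{"dx": 0,"dy": 0,"dz": -0.1,"ax": 0,"ay": 0,"az": 0,"gripper": 0.8},{"dx": 0,"dy": 0,"dz": -0.12,"ax": 0,"ay": 0,"az": 0,"gripper": 1},{"dx": 0,"dy": 0,"dz": -0.15,"ax": 0,"ay": 0,"az": 0,"gripper": 1},{"dx": 0,"dy": 0,"dz": -0.15,"ax": 0,"ay": 0,"az": 0,"gripper": 1},{"dx": 0,"dy": 0,"dz": -0.15,"ax": 0,"ay": 0,"az": 0,"gripper": 1},{"dx": 0,"dy": 0,"dz": -0.15,"ax": 0,"ay": 0,"az": 0,"gripper": 1}]}}

```text
clock: 21.62
eef_pos: [476.0, 51.4, 293.2]
tool_rot: [-3.138, -0.577, 1.509]
force: [1.2, 0.0, -0.1]
width: 85.5
gripper_force: 0.0
```

Run:
```python
from meas import *
s=ctrl.read_state(); print(s['clock'],s['qpos'],s['eef_pos'],s['tool_rot'],s['force'],s['width'])
for n in P:
    p=P[n]; q=p[box(p,420,560,170,400,85,130)]; print('rim',q.min(0),q.max(0)); t=q[q[:,1]>372]; print(t.mean(0),np.percentile(t[:,2],90),' back',np.percentile(q[(q[:,1]<260)&(q[:,1]>225)][:,2],90))
caddy(380,520,-300,-215); caddy(400,530,-410,-320); holder()
rows(tgt([390,-150,330],45,20))
```

```text
21.725 [ 0.2948  0.4097 -0.1146  1.9793 -0.6652  0.9465  0.5751] [478.7289  48.9722 294.8849] [ 3.1363 -0.5744  1.5095] [ 0.3722 -0.0599  0.2191] 85.3693754057904
rim [435.4206 193.8348  85.0299] [541.4031 387.1022 101.778 ]
[492.9241 381.2298  90.8728] 94.65465919544943  back 97.20747254993084
rim [436.6288 193.4655  85.0025] [544.1496 386.7434  98.5964]
[492.7173 380.5125  91.8184] 95.97452144715776  back 96.1803428871234
caddy top rim [ 416.6 -282.3] [13.1 29.9] 55.2 stem [ 402.5 -263.6  110.3] 9 [ 7.8 13.6 50.5] wire [ 420.7 -264.5  146.6]
caddy scene rim [ 446.9 -259.6] [86.4 47.9] 16.8 stem [ 413.4 -267.2  110.6] 70 [55.5 26.4 61.6] wire [ 436.6 -261.4  147.2]
caddy both rim [ 446.9 -259.6] [86.4 47.9] 16.8 stem [ 412.2 -266.8  110.6] 79 [56.6 26.4 61.6] wire [ 427.  -263.3  146.8]
caddy top rim [ 462.7 -361.2] [46.2 86.2] 68.1 stem [ 431.2 -345.8  113.1] 23 [53.4 27.7 62.8] wire [ 444.4 -354.   146.4]
caddy scene rim [ 465.8 -361.9] [49.9 85.9] 66.7 stem [ 437.6 -347.1  111.7] 41 [53.3 32.5 57. ] wire [ 452.6 -355.8  146.1]
caddy both rim [ 464.4 -361.3] [49.9 89. ] 66.7 stem [ 435.3 -346.6  112.2] 64 [60.5 32.6 62.8] wire [ 448.3 -354.9  146.2]
holder top [436.8  63.1] [140.3 109.7] 82.2
holder scene [440.3  62.7] [141.7 111.8] 82.0
5 rows of [-0.12  -0.011 -0.09 ] [-0.0405 -0.0276  0.0826]
```

The jug stands upright on its mat, and the caddies and holder haven't moved. I'll move to a view and pre-grasp pose for the nearer caddy, A.

Run:
```python
from h import *
A=tgt([400,-120,330],50,20); rows(A)
g=np.array([406,-269,118.]); B=tgt(g,15.5,32); B[:3,3]-=150*B[:3,2]; print(B[:3,3]); rows(B,None,A)
```

```text
5 rows of [-0.1   -0.015 -0.079] [-0.0355 -0.0279  0.0727]
[ 329.403  -290.2422  245.2072]
5 rows of [-0.121  0.064  0.007] [-0.0337  0.0259  0.069 ]
```

Emit:
{"method": "step_arm", "body": {"plan": [{"dx": -0.1,"dy": -0.015,"dz": -0.079,"ax": -0.0355,"ay": -0.0279,"az": 0.0727,"gripper": 1},{"dx": -0.1,"dy": -0.015,"dz": -0.079,"ax": -0.0355,"ay": -0.0279,"az": 0.0727,"gripper": 1},{"dx": -0.1,"dy": -0.015,"dz": -0.079,"ax": -0.0355,"ay": -0.0279,"az": 0.0727,"gripper": 1},{"dx": -0.1,"dy": -0.015,"dz": -0.079,"ax": -0.0355,"ay": -0.0279,"az": 0.0727,"gripper": 1},{"dx": -0.1,"dy": -0.015,"dz": -0.079,"ax": -0.0355,"ay": -0.0279,"az": 0.0727,"gripper": 1},{"dx": -0.121,"dy": 0.064,"dz": 0.007,"ax": -0.0337,"ay": 0.0259,"az": 0.069,"gripper": 1},{"dx": -0.121,"dy": 0.064,"dz": 0.007,"ax": -0.0337,"ay": 0.0259,"az": 0.069,"gripper": 1},{"dx": -0.121,"dy": 0.064,"dz": 0.007,"ax": -0.0337,"ay": 0.0259,"az": 0.069,"gripper": 1},{"dx": -0.121,"dy": 0.064,"dz": 0.007,"ax": -0.0337,"ay": 0.0259,"az": 0.069,"gripper": 1},{"dx": -0.121,"dy": 0.064,"dz": 0.007,"ax": -0.0337,"ay": 0.0259,"az": 0.069,"gripper": 1},{"dx": 0,"dy": 0,"dz": 0,"ax": 0,"ay": 0,"az": 0,"gripper": 1},{"dx": 0,"dy": 0,"dz": 0,"ax": 0,"ay": 0,"az": 0,"gripper": 1}]}}

```text
clock: 23.22
eef_pos: [329.5, -287.4, 242.1]
tool_rot: [-3.134, -0.553, 0.271]
force: [-0.3, -0.1, 0.6]
width: 85.4
gripper_force: 0.0
```

```bash
cat > stem.py <<'E'
from h import *
def stem(x0,x1,y0,y1,f=None):
    s=ctrl.read_state(); print(s['clock'],s['qpos'],s['eef_pos'],s['tool_rot'],s['force'])
    d=im('wrist'); p=cloud(d)
    if f: save(d,f)
    b=lambda z0,z1:p[(p[...,0]>x0)&(p[...,0]<x1)&(p[...,1]>y0)&(p[...,1]<y1)&(p[...,2]>z0)&(p[...,2]<z1)]
    for z0,z1 in((70,90),(90,110),(110,130)):
        q=b(z0,z1); 
        if len(q)>5: r=cv2.minAreaRect(q[:,:2].astype(np.float32)); print('stem',z0,len(q),q.mean(0),np.array(r[0]),r[1],r[2])
    q=b(42,58); r=cv2.minAreaRect(q[:,:2].astype(np.float32)); print('rim',r,len(q))
    q=b(141,165); print('wire',len(q),q.mean(0),np.polyfit(q[:,0],q[:,1],1))
E
python3 -c "
from stem import *
stem(380,520,-300,-215,'w7.png')"
```

```text
23.225 [ 0.947   0.361   0.1244  2.3036 -1.0999  0.664   0.7185] [ 329.5131 -287.4301  242.121 ] [-3.1337 -0.553   0.271 ] [-0.2802 -0.1363  0.5827]
stem 70 87 [ 402.2344 -272.3901   81.2114] [ 402.3864 -272.3998] (1.5378313064575195, 17.798200607299805) 17.500200271606445
stem 90 97 [ 402.1486 -272.2506  100.4059] [ 402.3078 -272.5822] (1.1675918102264404, 17.490964889526367) 17.05155372619629
stem 110 133 [ 402.5339 -272.2393  120.5186] [ 427.0991 -261.0452] (57.77302551269531, 17.48675537109375) 24.46345329284668
rim ((443.6657409667969, -260.9295959472656), (86.89611053466797, 46.00802993774414), 15.370200157165527) 663
wire 353 [ 425.2009 -266.0724  146.9684] [   0.2653 -378.8955]
```

View pics/w7.png

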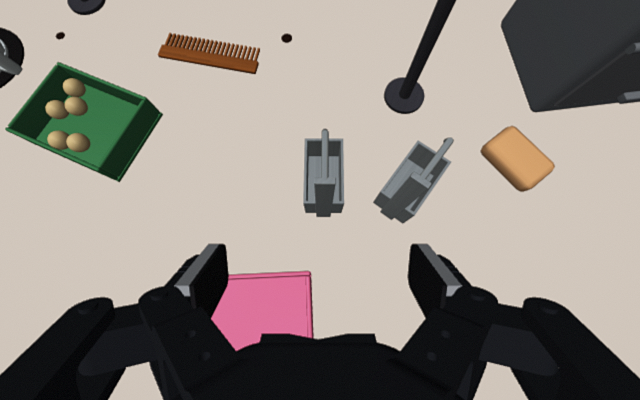

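The wrist view shows caddy A's stem at (323,210), centred between the fingers. Caddy B is to the right at (415,180), the five balls are in the holder at left, and there's no third caddy.

Run:
```python
from h import *
g=np.array([405.2,-271.6,115.]); B=tgt(g,15.5,22); B[:3,3]-=83*B[:3,2]; rows(B,5); rows(tgt(g,15.5,22)@np.array([[1,0,0,0],[0,1,0,0],[0,0,1,-3.],[0,0,0,1]]),5,B)
```

```text
5 rows of [0.011 0.004 0.044] [-0.001  -0.0215  0.0004]
5 rows of [-0.     0.     0.053] [-0.  0. -0.]
```

Emit:
{"method": "step_arm", "body": {"plan": [{"dx": 0.011,"dy": 0.004,"dz": 0.044,"ax": -0.001,"ay": -0.0215,"az": 0.0004,"gripper": 0.6},{"dx": 0.011,"dy": 0.004,"dz": 0.044,"ax": -0.001,"ay": -0.0215,"az": 0.0004,"gripper": 0.6},{"dx": 0.011,"dy": 0.004,"dz": 0.044,"ax": -0.001,"ay": -0.0215,"az": 0.0004,"gripper": 0.6},{"dx": 0.011,"dy": 0.004,"dz": 0.044,"ax": -0.001,"ay": -0.0215,"az": 0.0004,"gripper": 0.6},{"dx": 0.011,"dy": 0.004,"dz": 0.044,"ax": -0.001,"ay": -0.0215,"az": 0.0004,"gripper": 0.6},{"dx": 0,"dy": 0,"dz": 0,"ax": 0,"ay": 0,"az": 0,"gripper": 0.6},{"dx": 0,"dy": 0,"dz": 0,"ax": 0,"ay": 0,"az": 0,"gripper": 0.6}]}}

```text
clock: 24.15
eef_pos: [374.9, -280.8, 192.1]
tool_rot: [3.141, -0.384, 0.271]
force: [0.0, 0.0, 0.0]
width: 51.2
gripper_force: 0.0
```

Run:
```python
from stem import *
stem(380,520,-300,-215)
g=np.array([405.2,-271.6,115.]); B=tgt(g,15.5,22); B[:3,3]-=3*B[:3,2]; rows(B,5)
```

```text
24.15 [ 0.7104  0.4481  0.1448  2.2566 -1.0316  0.4757  0.4765] [ 374.9404 -280.7584  192.1374] [ 3.1407 -0.3843  0.271 ] [0.0387 0.0337 0.0155]
stem 70 21 [ 402.0567 -272.3282   83.6085] [ 402.0324 -272.2361] (0.1701507717370987, 16.27996063232422) 14.857172966003418
stem 90 23 [ 402.0342 -272.4248  103.662 ] [ 402.0291 -272.3508] (0.17346084117889404, 16.518115997314453) 14.898012161254883
stem 110 32 [ 413.8368 -269.1621  122.3893] [ 429.4555 -264.9087] (57.06476974487305, 16.76604652404785) 15.363125801086426
rim ((443.54327392578125, -261.24139404296875), (85.58483123779297, 46.331695556640625), 15.722959518432617) 919
wire 605 [ 427.0056 -265.7013  147.1811] [   0.2734 -382.465 ]
5 rows of [ 0.001 -0.001  0.054] [ 0.0002 -0.     -0.0001]
```

Emit:
{"method": "step_arm", "body": {"plan": [{"dx": 0.001,"dy": -0.001,"dz": 0.054,"ax": 0,"ay": 0,"az": 0,"gripper": 0.6},{"dx": 0.001,"dy": -0.001,"dz": 0.054,"ax": 0,"ay": 0,"az": 0,"gripper": 0.6},{"dx": 0.001,"dy": -0.001,"dz": 0.054,"ax": 0,"ay": 0,"az": 0,"gripper": 0.6},{"dx": 0.001,"dy": -0.001,"dz": 0.054,"ax": 0,"ay": 0,"az": 0,"gripper": 0.6},{"dx": 0.001,"dy": -0.001,"dz": 0.054,"ax": 0,"ay": 0,"az": 0,"gripper": 0.6},{"dx": 0,"dy": 0,"dz": 0,"ax": 0,"ay": 0,"az": 0,"gripper": 0.6},{"dx": 0,"dy": 0,"dz": 0,"ax": 0,"ay": 0,"az": 0,"gripper": 0},{"dx": 0,"dy": 0,"dz": 0,"ax": 0,"ay": 0,"az": 0,"gripper": 0},{"dx": 0,"dy": 0,"dz": 0,"ax": 0,"ay": 0,"az": 0,"gripper": 0},{"dx": 0,"dy": 0,"dz": 0,"ax": 0,"ay": 0,"az": 0,"gripper": 0},{"dx": 0,"dy": 0,"dz": 0,"ax": 0,"ay": 0,"az": 0,"gripper": 0},{"dx": 0,"dy": 0,"dz": 0,"ax": 0,"ay": 0,"az": 0,"gripper": 0}]}}

```text
clock: 25.7
eef_pos: [406.6, -277.6, 125.4]
tool_rot: [-3.129, -0.376, 0.269]
force: [-2.2, -0.0, 1.9]
width: 16.7
gripper_force: 58.8
```

```bash
cat > hang.py <<'E'
from h import *
a=np.radians(-3.9); xh=np.array([np.cos(a),np.sin(a),0]); yh=np.array([-np.sin(a),np.cos(a),0]); M=np.array([620.7,-75.2,230.])
def hookT(G,stem,yaw,rx,ry,rz):
    "tool pose that puts the caddy (gripped at pose G with stem base point `stem`, yaw deg) with hook at rail coords rx,ry,rz, yaw -3.9"
    C=np.eye(4); C[:3,:3]=R.from_euler('z',yaw,degrees=True).as_matrix(); C[:3,3]=[*stem,0]
    N=np.eye(4); N[:3,:3]=R.from_euler('z',-3.9,degrees=True).as_matrix(); N[:3,3]=M+(rx-38)*xh+ry*yh+np.array([0,0,rz-139]); return N@np.linalg.inv(C)@G
E
python3 - <<'E'
from hang import *
s=ctrl.read_state(); print(s['clock'],s['qpos'],s['eef_pos'],s['tool_rot'],s['force'],s['width'])
G=cur(); np.save('gA.npy',G)
st=[405.2,-271.6]
U=G.copy(); U[2,3]+=140; rows(U,7)
V=hookT(G,st,15.5,-90,-120,48); print(V[:3,3]); rows(V,8,U); W=hookT(G,st,15.5,6,-120,48); print(W[:3,3]); rows(W,6,V)
E
```

```text
25.7 [ 0.8985  0.6089 -0.2034  2.2414 -1.0992  0.2334  0.51  ] [ 406.6055 -277.6016  125.3515] [-3.1291 -0.376   0.2685] [-2.1695 -0.0299  1.9332] 16.722655418814156
7 rows of [ 0.024 -0.001 -0.062] [-0. -0. -0.]
[ 484.1668 -192.3439  264.3515]
8 rows of [ 0.034 -0.031  0.014] [-0.0099  0.0003  0.0251]
[ 579.9445 -198.8733  264.3515]
6 rows of [0.05 0.   0.02] [ 0.  0. -0.]
```

Emit:
{"method": "step_arm", "body": {"plan": [{"dx": 0.024,"dy": -0.001,"dz": -0.062,"ax": 0,"ay": 0,"az": 0,"gripper": 0},{"dx": 0.024,"dy": -0.001,"dz": -0.062,"ax": 0,"ay": 0,"az": 0,"gripper": 0},{"dx": 0.024,"dy": -0.001,"dz": -0.062,"ax": 0,"ay": 0,"az": 0,"gripper": 0},{"dx": 0.024,"dy": -0.001,"dz": -0.062,"ax": 0,"ay": 0,"az": 0,"gripper": 0},{"dx": 0.024,"dy": -0.001,"dz": -0.062,"ax": 0,"ay": 0,"az": 0,"gripper": 0},{"dx": 0.024,"dy": -0.001,"dz": -0.062,"ax": 0,"ay": 0,"az": 0,"gripper": 0},{"dx": 0.024,"dy": -0.001,"dz": -0.062,"ax": 0,"ay": 0,"az": 0,"gripper": 0},{"dx": 0,"dy": 0,"dz": 0,"ax": 0,"ay": 0,"az": 0,"gripper": 0}]}}

```text
clock: 26.7
eef_pos: [406.5, -277.6, 265.9]
tool_rot: [-3.132, -0.378, 0.271]
force: [1.8, -0.6, -2.1]
width: 16.7
gripper_force: 58.7
```

```bash
cat > held.py <<'E'
from h import *
def held(z0,cx,cy,f=None):
    "caddy held with nominal base height z0 near stem (cx,cy): view from scene+top+wrist"
    s=ctrl.read_state(); print(s['clock'],s['qpos'],s['eef_pos'],s['tool_rot'],s['force'])
    for n in('top','scene','wrist'):
        d=im(n); p=cloud(d)
        if f and n==f[0]: save(d,f[1])
        b=lambda a,c:p[(abs(p[...,0]-cx-38)<65)&(abs(p[...,1]-cy)<45)&(p[...,2]>z0+a)&(p[...,2]<z0+c)]
        q=b(40,62)
        if len(q)>20:
            r=cv2.minAreaRect(q[:,:2].astype(np.float32)); print(n,'rim',len(q),np.array(r[0]),np.array(r[1]),r[2],'top z near/far', [np.percentile(q[m][:,2],95).round(1) if m.sum()>5 else 0 for m in (q[:,0]<r[0][0]-20,q[:,0]>r[0][0]+20)])
        q=b(125,170); q=q[q[:,0]>cx+12]
        if len(q)>5: print(n,'wire',len(q),q.mean(0),'zmax',np.percentile(q[:,2],97),'tip xmax',q[q[:,0]>q[:,0].max()-6].mean(0),np.polyfit(q[:,0],q[:,1],1))
E
python3 -c "
from held import *
held(135,405,-275,('wrist','w8.png'))"
```

```text
26.7 [ 0.6229  0.3363  0.1754  2.1196 -0.704   0.626   0.0511] [ 406.4622 -277.6122  265.8987] [-3.1317 -0.3776  0.2707] [ 1.7707 -0.64   -2.0982]
top rim 118 [ 443.8703 -263.576 ] [83.0862 47.4512] 15.449037551879883 top z near/far [np.float64(195.0), np.float64(193.5)]
top wire 40 [ 434.3059 -271.7737  282.4653] zmax 294.1685325613612 tip xmax [ 454.8334 -262.1247  271.0808] [   0.6377 -548.7369]
scene rim 223 [ 446.7127 -263.0207] [84.7566 48.9962] 14.050097465515137 top z near/far [np.float64(194.4), np.float64(191.8)]
scene wire 46 [ 437.2343 -273.5665  280.9707] zmax 296.20428665724216 tip xmax [ 455.8367 -262.1747  270.3   ] [   0.7845 -616.5719]
wrist rim 1799 [ 446.265  -263.9169] [80.5588 46.0551] 15.11058521270752 top z near/far [np.float64(191.2), np.float64(190.6)]
wrist wire 1907 [ 431.0093 -275.4524  283.5256] zmax 294.25500028050425 tip xmax [ 454.8513 -263.8621  271.6572] [   0.7432 -595.7771]
```

Run:
```python
from hang import *
G=cur(); U=G.copy(); G[2,3]-=140.5; np.save('gA.npy',G); st=[405.2,-274.8]
V=hookT(G,st,15.2,-70,-120,50); print(V[:3,3]); rows(V,7,U); W=hookT(G,st,15.2,6,-120,50); print(W[:3,3]); rows(W,6,V)
```

```text
[ 504.3923 -189.485   264.4845]
7 rows of [ 0.049 -0.035  0.019] [-0.0111  0.0004  0.0282]
[ 580.2163 -194.6541  264.4845]
6 rows of [0.039 0.    0.015] [ 0.  0. -0.]
```

Emit:
{"method": "step_arm", "body": {"plan": [{"dx": 0.049,"dy": -0.035,"dz": 0.019,"ax": -0.0111,"ay": 0.0004,"az": 0.0282,"gripper": 0},{"dx": 0.049,"dy": -0.035,"dz": 0.019,"ax": -0.0111,"ay": 0.0004,"az": 0.0282,"gripper": 0},{"dx": 0.049,"dy": -0.035,"dz": 0.019,"ax": -0.0111,"ay": 0.0004,"az": 0.0282,"gripper": 0},{"dx": 0.049,"dy": -0.035,"dz": 0.019,"ax": -0.0111,"ay": 0.0004,"az": 0.0282,"gripper": 0},{"dx": 0.049,"dy": -0.035,"dz": 0.019,"ax": -0.0111,"ay": 0.0004,"az": 0.0282,"gripper": 0},{"dx": 0.049,"dy": -0.035,"dz": 0.019,"ax": -0.0111,"ay": 0.0004,"az": 0.0282,"gripper": 0},{"dx": 0.049,"dy": -0.035,"dz": 0.019,"ax": -0.0111,"ay": 0.0004,"az": 0.0282,"gripper": 0},{"dx": 0,"dy": 0,"dz": 0,"ax": 0,"ay": 0,"az": 0,"gripper": 0},{"dx": 0,"dy": 0,"dz": 0,"ax": 0,"ay": 0,"az": 0,"gripper": 0}]}}

```text
clock: 27.98
eef_pos: [504.2, -190.7, 265.6]
tool_rot: [-3.128, -0.375, -0.065]
force: [-0.2, 0.2, -1.3]
width: 16.7
gripper_force: 58.8
```

Run:
```python
from hang import *
from held import held
held(141,506,-190,('wrist','w9.png'))
d=im('wrist'); p=cloud(d); q=p[(p[...,2]>215)&(p[...,2]<245)&(p[...,0]>590)&(p[...,0]<650)&(p[...,1]>-320)&(p[...,1]<-80)]
print('rail',len(q),q.min(0),q.max(0),np.polyfit(q[:,1],q[:,0],1))
t=q[q[:,2]>233]; print('top line x-at-y, z',np.polyfit(t[:,1],t[:,0],1),np.polyval(np.polyfit(t[:,1],t[:,0],1),-195),t[:,2].max(), 'model x', M+yh*-120)
G=np.load('gA.npy'); W=hookT(G,[405.2,-274.8],15.2,6,-120,50); rows(W,6)
```

```text
27.975 [ 0.1478  0.3457  0.3174  2.1221 -0.6553  0.4166 -0.6357] [ 504.1971 -190.7338  265.5758] [-3.1283 -0.3746 -0.0646] [-0.2261  0.1933 -1.2862]
top rim 69 [ 553.3845 -190.5077] [46.3523 63.4177] 85.13639068603516 top z near/far [np.float64(192.7), np.float64(193.5)]
top wire 26 [ 535.5444 -191.4887  286.5248] zmax 293.82339515136186 tip xmax [ 551.7659 -192.0257  273.8929] [  -0.0409 -169.5685]
scene rim 199 [ 545.5956 -190.5263] [49.5969 85.2825] 85.72437286376953 top z near/far [np.float64(197.8), np.float64(192.4)]
scene wire 36 [ 541.4873 -191.9273  283.4697] zmax 292.38354598893665 tip xmax [ 557.1963 -192.3811  272.222 ] [  -0.1131 -130.6653]
wrist rim 1632 [ 546.8601 -192.5514] [46.0179 80.7152] 85.88572692871094 top z near/far [np.float64(194.8), np.float64(192.5)]
wrist wire 1392 [ 535.1288 -194.228   288.3522] zmax 294.1237480459809 tip xmax [ 555.0706 -195.1143  273.4238] [  -0.0598 -162.2357]
rail 8866 [ 597.2484 -319.9902  226.6613] [624.8511 -80.0078 238.4568] [  0.0719 624.4652]
top line x-at-y, z [  0.0717 625.275 ] 611.2948375666167 238.45675360400054 model x [ 612.5382 -194.9221  230.    ]
6 rows of [ 0.039 -0.001  0.016] [ 0.0002 -0.0001 -0.0002]
```

View pics/w9.png

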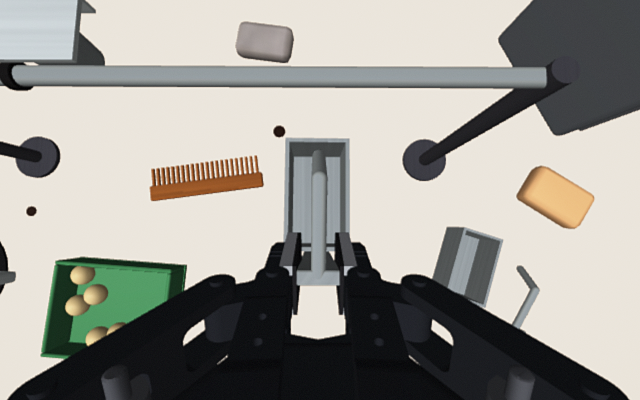

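The wrist view shows caddy A held upright, hook at (318,160), with the open rail ahead at row 76. The comb is clear below. I'll move over the rail and lower.

Emit:
{"method": "step_arm", "body": {"plan": [{"dx": 0.039,"dy": -0.001,"dz": 0.016,"ax": 0,"ay": 0,"az": 0,"gripper": 0},{"dx": 0.039,"dy": -0.001,"dz": 0.016,"ax": 0,"ay": 0,"az": 0,"gripper": 0},{"dx": 0.039,"dy": -0.001,"dz": 0.016,"ax": 0,"ay": 0,"az": 0,"gripper": 0},{"dx": 0.039,"dy": -0.001,"dz": 0.016,"ax": 0,"ay": 0,"az": 0,"gripper": 0},{"dx": 0.039,"dy": -0.001,"dz": 0.016,"ax": 0,"ay": 0,"az": 0,"gripper": 0},{"dx": 0.039,"dy": -0.001,"dz": 0.016,"ax": 0,"ay": 0,"az": 0,"gripper": 0},{"dx": 0,"dy": 0,"dz": 0,"ax": 0,"ay": 0,"az": 0,"gripper": 0},{"dx": 0,"dy": 0,"dz": 0,"ax": 0,"ay": 0,"az": 0,"gripper": 0}]}}

```text
clock: 29.18
eef_pos: [580.6, -193.2, 265.3]
tool_rot: [-3.128, -0.376, -0.065]
force: [-1.6, -0.7, -2.5]
width: 17.0
gripper_force: 58.8
```

Run:
```python
from hang import *
from held import held
held(141,580,-194)
G=np.load('gA.npy'); W=hookT(G,[405.2,-274.8],15.2,6,-120,5); rows(W,6)
X=hookT(G,[405.2,-274.8],15.2,4,190,5); print(X[:3,3]); rows(X,18,W)
```

```text
29.175 [ 0.0853  0.4473  0.354   1.9531 -0.6273  0.4848 -0.7337] [ 580.5552 -193.1996  265.2582] [-3.1284 -0.3757 -0.0648] [-1.5952 -0.7106 -2.4646]
top rim 54 [ 634.1359 -193.7585] [46.564  53.2896] 88.9413833618164 top z near/far [0, np.float64(191.6)]
top wire 26 [ 609.9922 -193.7654  284.9443] zmax 292.9747236958967 tip xmax [ 629.6072 -193.9765  270.9379] [  -0.0383 -170.4177]
scene rim 174 [ 620.8624 -192.8547] [49.7762 87.4082] 86.24640655517578 top z near/far [np.float64(200.7), np.float64(192.5)]
scene wire 45 [ 614.8296 -193.7179  281.6702] zmax 293.0700817254469 tip xmax [ 631.9879 -194.388   270.9111] [  -0.096  -134.6903]
wrist rim 1374 [ 623.1934 -194.4683] [46.1512 80.5175] 85.97109985351562 top z near/far [np.float64(195.3), np.float64(192.0)]
wrist wire 1515 [ 609.8598 -195.7609  287.1031] zmax 293.627699637772 tip xmax [ 631.2565 -197.0568  272.9073] [  -0.1041 -132.2663]
6 rows of [-0.01   0.001  0.024] [ 0.0001 -0.0001 -0.0001]
[599.3056 114.764  219.4845]
18 rows of [-0.    -0.057  0.001] [ 0.  0. -0.]
```

Emit:
{"method": "step_arm", "body": {"plan": [{"dx": -0.01,"dy": 0.001,"dz": 0.024,"ax": 0,"ay": 0,"az": 0,"gripper": 0},{"dx": -0.01,"dy": 0.001,"dz": 0.024,"ax": 0,"ay": 0,"az": 0,"gripper": 0},{"dx": -0.01,"dy": 0.001,"dz": 0.024,"ax": 0,"ay": 0,"az": 0,"gripper": 0},{"dx": -0.01,"dy": 0.001,"dz": 0.024,"ax": 0,"ay": 0,"az": 0,"gripper": 0},{"dx": -0.01,"dy": 0.001,"dz": 0.024,"ax": 0,"ay": 0,"az": 0,"gripper": 0},{"dx": -0.01,"dy": 0.001,"dz": 0.024,"ax": 0,"ay": 0,"az": 0,"gripper": 0},{"dx": 0,"dy": 0,"dz": 0,"ax": 0,"ay": 0,"az": 0,"gripper": 0},{"dx": 0,"dy": 0,"dz": 0,"ax": 0,"ay": 0,"az": 0,"gripper": 0}]}}

```text
clock: 30.32
eef_pos: [580.3, -194.6, 218.9]
tool_rot: [-3.129, -0.377, -0.065]
force: [0.5, -0.7, -1.6]
width: 17.1
gripper_force: 58.8
```

Run:
```python
from hang import *
from held import held
held(96,580,-194)
d=im('wrist'); p=cloud(d)
for a,b in((-50,30),(40,180)):
    q=p[(abs(p[...,0]-640)<60)&(p[...,1]>a)&(p[...,1]<b)&(p[...,2]>245)&(p[...,2]<275)]; print('strip',len(q),q.min(0) if len(q) else '',q.max(0) if len(q) else '')
G=np.load('gA.npy'); X=hookT(G,[405.2,-274.8],15.2,4,60,5); print(X[:3,3]); rows(X,12);
```

```text
30.325 [ 0.1666  0.5073  0.2463  2.0011 -0.7181  0.3678 -0.6317] [ 580.2697 -194.5658  218.8926] [-3.1287 -0.377  -0.0648] [ 0.4525 -0.6558 -1.6263]
top rim 49 [ 632.9385 -195.0865] [45.6736 56.4202] 88.11259460449219 top z near/far [0, np.float64(147.7)]
top wire 136 [ 609.4762 -193.4253  235.3426] zmax 244.66556831670476 tip xmax [ 628.1208 -194.9574  227.4498] [   1.2586 -960.5305]
scene rim 129 [ 621.2347 -194.7421] [50.2098 85.02  ] 85.3259506225586 top z near/far [np.float64(156.1), np.float64(146.9)]
scene wire 146 [ 614.7587 -192.9198  234.8769] zmax 243.8351250389487 tip xmax [ 631.0144 -196.4572  225.3242] [   0.6824 -612.443 ]
wrist rim 1251 [ 623.1739 -195.6874] [46.0759 80.8784] 85.94354248046875 top z near/far [np.float64(148.9), np.float64(145.6)]
wrist wire 7440 [ 611.6679 -194.6237  236.2113] zmax 245.83477885894152 tip xmax [ 631.1149 -198.2653  226.6809] [   1.1131 -875.4649]
strip 0  
strip 0  
[590.4636 -14.9349 219.4845]
12 rows of [-0.   -0.05  0.  ] [ 0.0001 -0.0001  0.    ]
```

Emit:
{"method": "step_arm", "body": {"plan": [{"dx": 0,"dy": -0.05,"dz": 0,"ax": 0,"ay": 0,"az": 0,"gripper": 0},{"dx": 0,"dy": -0.05,"dz": 0,"ax": 0,"ay": 0,"az": 0,"gripper": 0},{"dx": 0,"dy": -0.05,"dz": 0,"ax": 0,"ay": 0,"az": 0,"gripper": 0},{"dx": 0,"dy": -0.05,"dz": 0,"ax": 0,"ay": 0,"az": 0,"gripper": 0},{"dx": 0,"dy": -0.05,"dz": 0,"ax": 0,"ay": 0,"az": 0,"gripper": 0},{"dx": 0,"dy": -0.05,"dz": 0,"ax": 0,"ay": 0,"az": 0,"gripper": 0},{"dx": 0,"dy": -0.05,"dz": 0,"ax": 0,"ay": 0,"az": 0,"gripper": 0},{"dx": 0,"dy": -0.05,"dz": 0,"ax": 0,"ay": 0,"az": 0,"gripper": 0},{"dx": 0,"dy": -0.05,"dz": 0,"ax": 0,"ay": 0,"az": 0,"gripper": 0},{"dx": 0,"dy": 0,"dz": 0,"ax": 0,"ay": 0,"az": 0,"gripper": 0}]}}

```text
clock: 31.78
eef_pos: [588.1, -56.5, 220.2]
tool_rot: [-3.127, -0.376, -0.06]
force: [0.1, 0.1, -2.5]
width: 16.7
gripper_force: 58.9
```

Run:
```python
from hang import *
s=ctrl.read_state(); print(s['qpos'],s['eef_pos'],s['tool_rot'],s['force'],s['torque'])
G=np.load('gA.npy'); X=hookT(G,[405.2,-274.8],15.2,4,195,5); print(X[:3,3]); rows(X,16); save(im('scene'),'s10.png')
```

```text
[-0.2045  0.4861  0.3686  2.0702 -0.7102  0.3018 -0.8865] [588.0572 -56.4737 220.1815] [-3.1274 -0.3759 -0.0605] [ 0.0665  0.1161 -2.4822] [ 0.0126  0.5564 -0.0384]
[599.6457 119.7525 219.4845]
16 rows of [ 0.    -0.037  0.001] [-0.0001 -0.      0.0002]
```

Emit:
{"method": "step_arm", "body": {"plan": [{"dx": 0,"dy": -0.037,"dz": 0.001,"ax": 0,"ay": 0,"az": 0.0002,"gripper": 0},{"dx": 0,"dy": -0.037,"dz": 0.001,"ax": 0,"ay": 0,"az": 0.0002,"gripper": 0},{"dx": 0,"dy": -0.037,"dz": 0.001,"ax": 0,"ay": 0,"az": 0.0002,"gripper": 0},{"dx": 0,"dy": -0.037,"dz": 0.001,"ax": 0,"ay": 0,"az": 0.0002,"gripper": 0},{"dx": 0,"dy": -0.037,"dz": 0.001,"ax": 0,"ay": 0,"az": 0.0002,"gripper": 0},{"dx": 0,"dy": -0.037,"dz": 0.001,"ax": 0,"ay": 0,"az": 0.0002,"gripper": 0},{"dx": 0,"dy": -0.037,"dz": 0.001,"ax": 0,"ay": 0,"az": 0.0002,"gripper": 0},{"dx": 0,"dy": -0.037,"dz": 0.001,"ax": 0,"ay": 0,"az": 0.0002,"gripper": 0}]}}

```text
clock: 32.83
eef_pos: [594.5, 29.7, 219.2]
tool_rot: [-3.128, -0.377, -0.067]
force: [0.1, -0.2, -0.9]
width: 17.2
gripper_force: 58.8
```

Run:
```python
from hang import *
s=ctrl.read_state(); print(s['qpos'],s['eef_pos'],s['tool_rot'],s['force'],s['torque'])
G=np.load('gA.npy'); X=hookT(G,[405.2,-274.8],15.2,4,195,5); print(X[:3,3]); rows(X,8)
```

```text
[-0.4674  0.5122  0.4878  2.0625 -0.6964  0.3022 -1.0777] [594.5167  29.7145 219.2102] [-3.1276 -0.3765 -0.0673] [ 0.1483 -0.2037 -0.8573] [-0.0468  0.5474  0.0239]
[599.6457 119.7525 219.4845]
8 rows of [-0.    -0.038  0.   ] [ 0.0001 -0.0001 -0.0002]
```

Emit:
{"method": "step_arm", "body": {"plan": [{"dx": 0,"dy": -0.038,"dz": 0,"ax": 0,"ay": 0,"az": 0,"gripper": 0},{"dx": 0,"dy": -0.038,"dz": 0,"ax": 0,"ay": 0,"az": 0,"gripper": 0},{"dx": 0,"dy": -0.038,"dz": 0,"ax": 0,"ay": 0,"az": 0,"gripper": 0},{"dx": 0,"dy": -0.038,"dz": 0,"ax": 0,"ay": 0,"az": 0,"gripper": 0},{"dx": 0,"dy": -0.038,"dz": 0,"ax": 0,"ay": 0,"az": 0,"gripper": 0},{"dx": 0,"dy": -0.038,"dz": 0,"ax": 0,"ay": 0,"az": 0,"gripper": 0},{"dx": 0,"dy": -0.038,"dz": 0,"ax": 0,"ay": 0,"az": 0,"gripper": 0},{"dx": 0,"dy": -0.038,"dz": 0,"ax": 0,"ay": 0,"az": 0,"gripper": 0},{"dx": 0,"dy": 0,"dz": 0,"ax": 0,"ay": 0,"az": 0,"gripper": 0}]}}

```text
clock: 33.95
eef_pos: [600.1, 121.5, 220.2]
tool_rot: [-3.128, -0.376, -0.065]
force: [-0.0, -0.1, -1.7]
width: 17.0
gripper_force: 58.9
```

Run:
```python
from hang import *
from held import held
held(96,600,120)
G=np.load('gA.npy'); X=hookT(G,[405.2,-274.8],15.2,1,195,1); print(X[:3,3]); rows(X,3)
```

```text
33.95 [-0.7253  0.5639  0.6169  2.012  -0.6759  0.3489 -1.2726] [600.113  121.495  220.2238] [-3.1276 -0.3763 -0.0651] [-0.0475 -0.0997 -1.6577]
top wire 425 [641.974  119.6325 254.9571] zmax 261.7171870734389 tip xmax [661.842  138.1808 258.0759] [   0.354  -107.6155]
scene rim 97 [658.7291 119.7582] [46.6418 50.0131] 88.31690979003906 top z near/far [np.float64(145.0), np.float64(147.1)]
scene wire 562 [648.5081 120.8187 257.7664] zmax 261.52559182468184 tip xmax [665.1402 129.4482 255.2643] [  0.3069 -78.2033]
wrist rim 445 [618.9218 120.2405] [46.0161 32.3946] 86.02484893798828 top z near/far [0, 0]
wrist wire 30694 [645.447  119.7109 257.907 ] zmax 260.34421276045435 tip xmax [664.3999 137.0234 259.2305] [   0.3686 -118.1973]
[596.6527 119.9565 215.4845]
3 rows of [-0.006 -0.     0.004] [ 0.0004 -0.0003 -0.0007]
```

Emit:
{"method": "step_arm", "body": {"plan": [{"dx": -0.006,"dy": 0,"dz": 0.004,"ax": 0,"ay": 0,"az": 0,"gripper": 0},{"dx": -0.006,"dy": 0,"dz": 0.004,"ax": 0,"ay": 0,"az": 0,"gripper": 0},{"dx": -0.006,"dy": 0,"dz": 0.004,"ax": 0,"ay": 0,"az": 0,"gripper": 0},{"dx": 0,"dy": 0,"dz": 0,"ax": 0,"ay": 0,"az": 0,"gripper": 0},{"dx": 0,"dy": 0,"dz": 0,"ax": 0,"ay": 0,"az": 0,"gripper": 0}]}}

```text
clock: 34.72
eef_pos: [599.6, 119.5, 217.3]
tool_rot: [-3.127, -0.384, -0.069]
force: [5.8, -1.0, 5.5]
width: 16.9
gripper_force: 59.3
```

Emit:
{"method": "step_arm", "body": {"plan": [{"dx": 0,"dy": 0,"dz": 0,"ax": 0,"ay": 0,"az": 0,"gripper": 0.25},{"dx": 0,"dy": 0,"dz": 0,"ax": 0,"ay": 0,"az": 0,"gripper": 0.4},{"dx": 0,"dy": 0,"dz": 0,"ax": 0,"ay": 0,"az": 0,"gripper": 0.5},{"dx": 0,"dy": 0,"dz": 0,"ax": 0,"ay": 0,"az": 0,"gripper": 0.5},{"dx": 0,"dy": 0,"dz": 0,"ax": 0,"ay": 0,"az": 0,"gripper": 0.5},{"dx": 0,"dy": 0,"dz": 0,"ax": 0,"ay": 0,"az": 0,"gripper": 0.5},{"dx": 0,"dy": 0,"dz": -0.04,"ax": 0,"ay": 0,"az": 0,"gripper": 0.5},{"dx": 0,"dy": 0,"dz": -0.06,"ax": 0,"ay": 0,"az": 0,"gripper": 0.5},{"dx": 0,"dy": 0,"dz": -0.08,"ax": 0,"ay": 0,"az": 0,"gripper": 0.5},{"dx": 0,"dy": 0,"dz": -0.1,"ax": 0,"ay": 0,"az": 0,"gripper": 0.5},{"dx": 0,"dy": 0,"dz": -0.1,"ax": 0,"ay": 0,"az": 0,"gripper": 0.5},{"dx": 0,"dy": 0,"dz": -0.1,"ax": 0,"ay": 0,"az": 0,"gripper": 0.5}]}}

```text
clock: 36.22
eef_pos: [542.8, 121.5, 350.4]
tool_rot: [-3.127, -0.376, -0.068]
force: [0.5, 0.1, 0.4]
width: 43.0
gripper_force: 0.0
```

Run:
```python
from meas import *
s=ctrl.read_state(); print(s['clock'],s['qpos'],s['eef_pos'],s['force'])
save(D['scene'],'s11.png')
w=im('wrist'); save(w,'w11.png'); p=cloud(w)
for z0,z1 in((130,150),(150,175),(175,195),(195,215)):
    q=p[box(p,560,690,60,180,z0,z1)]; print(z0,len(q),q.mean(0) if len(q) else '',q.min(0) if len(q) else '')
caddy(400,530,-430,-300); caddy(560,720,60,180)
```

```text
36.325 [-1.0901  0.3594  1.0071  1.9791 -0.4062  0.6157 -1.5146] [544.0428 121.7898 352.0623] [ 0.1262 -0.6355  0.2976]
130 419 [622.0419 124.1466 139.9593] [594.9958  93.4156 130.1766]
150 105 [618.2421 150.1057 164.0267] [595.6221 110.0142 150.1866]
175 105 [617.6682 148.9663 186.0555] [596.307  110.3735 175.3573]
195 115 [616.4068 147.7728 206.0898] [596.9007 109.8759 195.0058]
caddy top rim [ 462.8 -360.8] [46.4 85.9] 67.5 stem [ 430.9 -346.2  112.4] 26 [53.8 28.1 61.9] wire [ 444.6 -354.3  146.9]
caddy scene rim [ 465.2 -363.6] [51.9 85. ] 70.7 stem [ 438.  -347.6  113.1] 43 [54.6 33.1 62.3] wire [ 452.8 -356.1  147.5]
caddy both rim [ 463.4 -362.9] [51.9 88.8] 70.7 stem [ 435.3 -347.1  112.9] 69 [57.3 33.2 62.6] wire [ 448.1 -355.1  147.1]
caddy top rim [633.6 178.3] [0.2 5.5] 66.2 stem [627.8 119.9 103.5] 184 [66.5 85.6 62.7] wire [613.1 128.  145.9]
caddy scene rim [0. 0.] [0. 0.] 0.0 stem [653.4 115.9 106.7] 399 [62.6 87.1 49.8] wire [657.6 117.8 142.2]
caddy both rim [633.6 178.3] [0.2 5.5] 66.2 stem [645.3 117.2 105.7] 583 [91.6 88.  62.7] wire [630.5 124.  144.4]
```

View pics/s11.png

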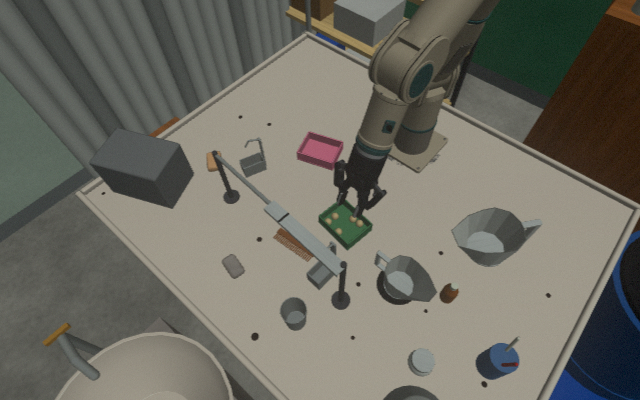

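Caddy A hangs under the strip at (320,272) with its stem near upright. The holder seems to have been nudged to (345,223), with the balls still inside, and B stands at (253,162). Next is caddy B.

Run:
```python
from meas import *
holder()
g=np.array([426.2,-348.2,115.]); B=tgt(g,-21,16); B[:3,3]-=140*B[:3,2]; print(B[:3,3])
A=tgt([470,-100,330],-10,18); rows(A); rows(B,None,A)
```

```text
holder top [436.   36.7] [139.9 110.3] 82.5
holder scene [439.   36.1] [141.8 111.3] 82.5
[ 390.1739 -334.3709  249.5766]
5 rows of [-0.034  0.153 -0.001] [-0.0065 -0.0078  0.0129]
6 rows of [-0.023  0.137  0.04 ] [-0.006  -0.0037  0.0195]
```

Emit:
{"method": "step_arm", "body": {"plan": [{"dx": -0.034,"dy": 0.153,"dz": -0.001,"ax": -0.0065,"ay": -0.0078,"az": 0.0129,"gripper": 0.6},{"dx": -0.034,"dy": 0.153,"dz": -0.001,"ax": -0.0065,"ay": -0.0078,"az": 0.0129,"gripper": 0.6},{"dx": -0.034,"dy": 0.153,"dz": -0.001,"ax": -0.0065,"ay": -0.0078,"az": 0.0129,"gripper": 0.6},{"dx": -0.034,"dy": 0.153,"dz": -0.001,"ax": -0.0065,"ay": -0.0078,"az": 0.0129,"gripper": 0.6},{"dx": -0.034,"dy": 0.153,"dz": -0.001,"ax": -0.0065,"ay": -0.0078,"az": 0.0129,"gripper": 0.6},{"dx": -0.023,"dy": 0.137,"dz": 0.04,"ax": -0.006,"ay": -0.0037,"az": 0.0195,"gripper": 0.6},{"dx": -0.023,"dy": 0.137,"dz": 0.04,"ax": -0.006,"ay": -0.0037,"az": 0.0195,"gripper": 0.6},{"dx": -0.023,"dy": 0.137,"dz": 0.04,"ax": -0.006,"ay": -0.0037,"az": 0.0195,"gripper": 0.6},{"dx": -0.023,"dy": 0.137,"dz": 0.04,"ax": -0.006,"ay": -0.0037,"az": 0.0195,"gripper": 0.6},{"dx": -0.023,"dy": 0.137,"dz": 0.04,"ax": -0.006,"ay": -0.0037,"az": 0.0195,"gripper": 0.6},{"dx": -0.023,"dy": 0.137,"dz": 0.04,"ax": -0.006,"ay": -0.0037,"az": 0.0195,"gripper": 0.6},{"dx": 0,"dy": 0,"dz": 0,"ax": 0,"ay": 0,"az": 0,"gripper": 0.6},{"dx": 0,"dy": 0,"dz": 0,"ax": 0,"ay": 0,"az": 0,"gripper": 0.6}]}}

```text
clock: 38.1
eef_pos: [390.7, -334.1, 249.2]
tool_rot: [-3.142, -0.278, -0.368]
force: [-0.3, 0.2, -0.6]
width: 51.3
gripper_force: 0.0
```

```bash
python3 -c "
from stem import *
stem(400,530,-420,-318,'w12.png')"
```

```text
38.1 [ 0.1974  0.4241  0.7131  2.1298 -0.7985  0.5674 -0.4471] [ 390.7386 -334.1087  249.1749] [-3.1415 -0.2779 -0.3676] [-0.31    0.1736 -0.5752]
stem 110 24 [ 444.6019 -354.5668  125.8865] [ 451.7477 -357.008 ] (12.830879211425781, 57.40568923950195) 68.422119140625
rim ((467.3942565917969, -364.54351806640625), (46.08302688598633, 79.77055358886719), 68.45497131347656) 651
wire 420 [ 449.2229 -357.5221  147.0285] [  -0.3953 -179.9584]
```

Run:
```python
from h import *
g=np.array([427.4,-348.8,116.]); B=tgt(g,-21.6,16); B[:3,3]-=60*B[:3,2]; rows(B,3); C=tgt(g,-21.6,16); C[:3,3]-=3*C[:3,2]; print(C[:3,3]); rows(C,4,B)
```

```text
3 rows of [0.001 0.001 0.088] [-0.0007  0.0002  0.0022]
[ 426.6312 -348.4956  118.8838]
4 rows of [-0.    -0.     0.048] [0. 0. 0.]
```

Emit:
{"method": "step_arm", "body": {"plan": [{"dx": 0.001,"dy": 0.001,"dz": 0.088,"ax": -0.0007,"ay": 0,"az": 0.0022,"gripper": 0.6},{"dx": 0.001,"dy": 0.001,"dz": 0.088,"ax": -0.0007,"ay": 0,"az": 0.0022,"gripper": 0.6},{"dx": 0.001,"dy": 0.001,"dz": 0.088,"ax": -0.0007,"ay": 0,"az": 0.0022,"gripper": 0.6},{"dx": 0,"dy": 0,"dz": 0.048,"ax": 0,"ay": 0,"az": 0,"gripper": 0.6},{"dx": 0,"dy": 0,"dz": 0.048,"ax": 0,"ay": 0,"az": 0,"gripper": 0.6},{"dx": 0,"dy": 0,"dz": 0.048,"ax": 0,"ay": 0,"az": 0,"gripper": 0.6},{"dx": 0,"dy": 0,"dz": 0.048,"ax": 0,"ay": 0,"az": 0,"gripper": 0.6},{"dx": 0,"dy": 0,"dz": 0,"ax": 0,"ay": 0,"az": 0,"gripper": 0.6}]}}

```text
clock: 39.15
eef_pos: [428.3, -349.0, 119.8]
tool_rot: [-3.141, -0.276, -0.375]
force: [-0.7, -0.6, 0.0]
width: 51.0
gripper_force: 0.0
```

Run:
```python
from h import *
s=ctrl.read_state(); print(s['clock'],s['qpos'],s['eef_pos'],s['tool_rot'],s['force'],s['width'])
g=np.array([427.4,-348.8,116.]); C=tgt(g,-21.6,16); C[:3,3]-=3*C[:3,2]; print(C[:3,3]); rows(C,2)
```

```text
39.15 [ 0.5421  0.6344  0.206   2.1436 -1.0991  0.2335 -0.1932] [ 428.2508 -348.994   119.7945] [-3.1406 -0.2761 -0.3754] [-0.7371 -0.6332  0.0449] 50.970143133043564
[ 426.6312 -348.4956  118.8838]
2 rows of [-0.003  0.     0.001] [-0.0005  0.001   0.0005]
```

Within a millimetre or two, so I'll close and lift 140 mm.

Emit:
{"method": "step_arm", "body": {"plan": [{"dx": 0,"dy": 0,"dz": 0,"ax": 0,"ay": 0,"az": 0,"gripper": 0},{"dx": 0,"dy": 0,"dz": 0,"ax": 0,"ay": 0,"az": 0,"gripper": 0},{"dx": 0,"dy": 0,"dz": 0,"ax": 0,"ay": 0,"az": 0,"gripper": 0},{"dx": 0,"dy": 0,"dz": 0,"ax": 0,"ay": 0,"az": 0,"gripper": 0},{"dx": 0,"dy": 0,"dz": 0,"ax": 0,"ay": 0,"az": 0,"gripper": 0},{"dx": 0,"dy": 0,"dz": 0,"ax": 0,"ay": 0,"az": 0,"gripper": 0},{"dx": 0.0184,"dy": 0,"dz": -0.064,"ax": 0,"ay": 0,"az": 0,"gripper": 0},{"dx": 0.0184,"dy": 0,"dz": -0.064,"ax": 0,"ay": 0,"az": 0,"gripper": 0},{"dx": 0.0184,"dy": 0,"dz": -0.064,"ax": 0,"ay": 0,"az": 0,"gripper": 0},{"dx": 0.0184,"dy": 0,"dz": -0.064,"ax": 0,"ay": 0,"az": 0,"gripper": 0},{"dx": 0.0184,"dy": 0,"dz": -0.064,"ax": 0,"ay": 0,"az": 0,"gripper": 0},{"dx": 0.0184,"dy": 0,"dz": -0.064,"ax": 0,"ay": 0,"az": 0,"gripper": 0},{"dx": 0.0184,"dy": 0,"dz": -0.064,"ax": 0,"ay": 0,"az": 0,"gripper": 0},{"dx": 0,"dy": 0,"dz": 0,"ax": 0,"ay": 0,"az": 0,"gripper": 0},{"dx": 0,"dy": 0,"dz": 0,"ax": 0,"ay": 0,"az": 0,"gripper": 0}]}}

```text
clock: 41.02
eef_pos: [427.4, -349.9, 259.2]
tool_rot: [-3.141, -0.275, -0.377]
force: [-0.1, -0.3, -2.6]
width: 16.8
gripper_force: 58.8
```

Run:
```python
from held import *
held(140,428,-349)
```

```text
41.025 [ 0.2194  0.4498  0.6588  2.0257 -0.7082  0.6063 -0.5922] [ 427.4187 -349.8895  259.1567] [-3.1411 -0.2753 -0.3774] [-0.0761 -0.2818 -2.5803]
top rim 61 [ 473.5861 -366.4063] [46.4959 61.3817] 69.15423583984375 top z near/far [0, np.float64(189.9)]
top wire 33 [ 453.5417 -352.9763  287.0918] zmax 296.4206391317017 tip xmax [ 471.9429 -366.0474  272.4806] [ -1.0509 123.6376]
scene rim 147 [ 464.8326 -362.4447] [50.1432 85.3098] 69.2608413696289 top z near/far [np.float64(199.1), np.float64(189.2)]
scene wire 60 [ 452.2758 -342.5597  285.4785] zmax 306.78228139056813 tip xmax [ 473.0952 -365.1896  272.8668] [ -1.2993 245.075 ]
wrist rim 1686 [ 465.8843 -365.2012] [46.3293 81.0948] 68.39768981933594 top z near/far [np.float64(195.2), np.float64(189.0)]
wrist wire 3832 [ 448.7652 -335.222   292.2694] zmax 308.6107667744109 tip xmax [ 473.7399 -368.5881  270.6251] [ -1.8955 515.3927]
```

Run:
```python
from hang import *
G=cur(); U=G.copy(); G[2,3]-=139.5; np.save('gB.npy',G); st=[425.9,-349.4]; y=-21.6
V=hookT(G,st,y,-70,-120,50); print(V[:3,3]); rows(V,8,U); W=hookT(G,st,y,6,-120,50); print(W[:3,3]); rows(W,6,V)
X=hookT(G,st,y,6,-120,5); rows(X,6,W)
```

```text
[ 506.4054 -187.9091  260.6282]
8 rows of [ 0.015 -0.074  0.004] [ 0.0067 -0.     -0.0237]
[ 582.2294 -193.0783  260.6282]
6 rows of [ 0.041 -0.     0.011] [ 0. -0.  0.]
6 rows of [-0.007  0.     0.024] [ 0. -0.  0.]
```

Emit:
{"method": "step_arm", "body": {"plan": [{"dx": 0.015,"dy": -0.074,"dz": 0.004,"ax": 0.0067,"ay": 0,"az": -0.0237,"gripper": 0},{"dx": 0.015,"dy": -0.074,"dz": 0.004,"ax": 0.0067,"ay": 0,"az": -0.0237,"gripper": 0},{"dx": 0.015,"dy": -0.074,"dz": 0.004,"ax": 0.0067,"ay": 0,"az": -0.0237,"gripper": 0},{"dx": 0.015,"dy": -0.074,"dz": 0.004,"ax": 0.0067,"ay": 0,"az": -0.0237,"gripper": 0},{"dx": 0.015,"dy": -0.074,"dz": 0.004,"ax": 0.0067,"ay": 0,"az": -0.0237,"gripper": 0},{"dx": 0.015,"dy": -0.074,"dz": 0.004,"ax": 0.0067,"ay": 0,"az": -0.0237,"gripper": 0},{"dx": 0.015,"dy": -0.074,"dz": 0.004,"ax": 0.0067,"ay": 0,"az": -0.0237,"gripper": 0},{"dx": 0.015,"dy": -0.074,"dz": 0.004,"ax": 0.0067,"ay": 0,"az": -0.0237,"gripper": 0},{"dx": 0,"dy": 0,"dz": 0,"ax": 0,"ay": 0,"az": 0,"gripper": 0},{"dx": 0,"dy": 0,"dz": 0,"ax": 0,"ay": 0,"az": 0,"gripper": 0}]}}

```text
clock: 42.42
eef_pos: [506.2, -188.2, 260.8]
tool_rot: [3.14, -0.277, -0.068]
force: [0.1, -0.2, -2.0]
width: 17.0
gripper_force: 58.8
```

Run:
```python
from hang import *
from held import held
held(140,506,-189)
G=np.load('gB.npy'); st=[425.9,-349.4]; y=-21.6
rows(hookT(G,st,y,6,-120,50),6)
```

```text
42.425 [-0.0808  0.4133  0.5951  2.0558 -0.6433  0.5637 -0.6741] [ 506.2267 -188.1581  260.8102] [ 3.1401 -0.2771 -0.0681] [ 0.0551 -0.2274 -1.9803]
top rim 67 [ 557.0837 -190.3064] [46.5645 57.6692] 86.59822845458984 top z near/far [np.float64(191.6), np.float64(191.4)]
top wire 25 [ 537.8837 -188.7972  284.7898] zmax 291.4076845083253 tip xmax [ 554.8692 -189.1202  271.31  ] [  -0.0404 -167.0686]
scene rim 195 [ 545.9717 -189.9106] [49.5481 86.635 ] 86.60255432128906 top z near/far [np.float64(198.7), np.float64(191.2)]
scene wire 39 [ 541.9331 -189.1144  283.1099] zmax 291.9592592127645 tip xmax [ 556.328  -190.2601  271.0389] [  -0.0789 -146.3425]
wrist rim 1878 [ 547.3816 -191.6071] [46.2691 81.1779] 86.09186553955078 top z near/far [np.float64(193.2), np.float64(191.0)]
wrist wire 1671 [ 537.202  -191.2068  286.5341] zmax 292.8784162887825 tip xmax [ 556.0557 -192.4615  271.9024] [  -0.0667 -155.3684]
6 rows of [ 0.041 -0.     0.012] [ 0.0002 -0.0002 -0.    ]
```

Emit:
{"method": "step_arm", "body": {"plan": [{"dx": 0.041,"dy": 0,"dz": 0.012,"ax": 0,"ay": 0,"az": 0,"gripper": 0},{"dx": 0.041,"dy": 0,"dz": 0.012,"ax": 0,"ay": 0,"az": 0,"gripper": 0},{"dx": 0.041,"dy": 0,"dz": 0.012,"ax": 0,"ay": 0,"az": 0,"gripper": 0},{"dx": 0.041,"dy": 0,"dz": 0.012,"ax": 0,"ay": 0,"az": 0,"gripper": 0},{"dx": 0.041,"dy": 0,"dz": 0.012,"ax": 0,"ay": 0,"az": 0,"gripper": 0},{"dx": 0.041,"dy": 0,"dz": 0.012,"ax": 0,"ay": 0,"az": 0,"gripper": 0},{"dx": 0,"dy": 0,"dz": 0,"ax": 0,"ay": 0,"az": 0,"gripper": 0},{"dx": 0,"dy": 0,"dz": 0,"ax": 0,"ay": 0,"az": 0,"gripper": 0},{"dx": -0.007,"dy": 0,"dz": 0.024,"ax": 0,"ay": 0,"az": 0,"gripper": 0},{"dx": -0.007,"dy": 0,"dz": 0.024,"ax": 0,"ay": 0,"az": 0,"gripper": 0},{"dx": -0.007,"dy": 0,"dz": 0.024,"ax": 0,"ay": 0,"az": 0,"gripper": 0},{"dx": -0.007,"dy": 0,"dz": 0.024,"ax": 0,"ay": 0,"az": 0,"gripper": 0},{"dx": -0.007,"dy": 0,"dz": 0.024,"ax": 0,"ay": 0,"az": 0,"gripper": 0},{"dx": -0.007,"dy": 0,"dz": 0.024,"ax": 0,"ay": 0,"az": 0,"gripper": 0},{"dx": 0,"dy": 0,"dz": 0,"ax": 0,"ay": 0,"az": 0,"gripper": 0},{"dx": 0,"dy": 0,"dz": 0,"ax": 0,"ay": 0,"az": 0,"gripper": 0}]}}

```text
clock: 44.58
eef_pos: [582.9, -193.2, 215.2]
tool_rot: [3.141, -0.277, -0.068]
force: [0.4, 0.1, -2.0]
width: 17.2
gripper_force: 58.8
```

Run:
```python
from hang import *
from held import held
held(96,580,-194)
G=np.load('gB.npy'); st=[425.9,-349.4]; y=-21.6
rows(hookT(G,st,y,5,0,5),7)
```

```text
44.575 [-0.034   0.5733  0.5182  1.9223 -0.7257  0.5496 -0.665 ] [ 582.8511 -193.2018  215.2314] [ 3.1407 -0.2772 -0.0681] [ 0.3717  0.076  -1.951 ]
top rim 45 [ 634.8735 -195.275 ] [45.8159 55.5662] 89.65718078613281 top z near/far [0, np.float64(146.3)]
top wire 95 [ 612.5336 -184.0065  235.0397] zmax 245.69431062847366 tip xmax [ 631.0119 -194.6301  226.0993] [   0.005  -187.0946]
scene rim 123 [ 623.2289 -194.4192] [49.0458 83.9759] 86.71511840820312 top z near/far [np.float64(149.2), np.float64(146.5)]
scene wire 148 [ 614.3915 -192.4801  235.1333] zmax 245.05948262332745 tip xmax [ 631.6377 -195.2704  227.1045] [   0.4451 -465.9401]
wrist rim 1480 [ 624.3209 -195.9792] [46.2127 81.0344] 86.1140365600586 top z near/far [np.float64(151.8), np.float64(145.7)]
wrist wire 8593 [ 612.3987 -193.9661  236.0685] zmax 246.08856649221886 tip xmax [ 632.8517 -196.8764  226.7654] [   0.7867 -675.7238]
7 rows of [-0.001 -0.057 -0.   ] [ 0.0001 -0.0002  0.0001]
```

Emit:
{"method": "step_arm", "body": {"plan": [{"dx": 0,"dy": -0.05,"dz": 0,"ax": 0,"ay": 0,"az": 0,"gripper": 0},{"dx": 0,"dy": -0.05,"dz": 0,"ax": 0,"ay": 0,"az": 0,"gripper": 0},{"dx": 0,"dy": -0.05,"dz": 0,"ax": 0,"ay": 0,"az": 0,"gripper": 0},{"dx": 0,"dy": -0.05,"dz": 0,"ax": 0,"ay": 0,"az": 0,"gripper": 0},{"dx": 0,"dy": -0.05,"dz": 0,"ax": 0,"ay": 0,"az": 0,"gripper": 0},{"dx": 0,"dy": -0.05,"dz": 0,"ax": 0,"ay": 0,"az": 0,"gripper": 0},{"dx": 0,"dy": -0.05,"dz": 0,"ax": 0,"ay": 0,"az": 0,"gripper": 0},{"dx": 0,"dy": -0.05,"dz": 0,"ax": 0,"ay": 0,"az": 0,"gripper": 0},{"dx": 0,"dy": -0.05,"dz": 0,"ax": 0,"ay": 0,"az": 0,"gripper": 0},{"dx": 0,"dy": 0,"dz": 0,"ax": 0,"ay": 0,"az": 0,"gripper": 0}]}}

```text
clock: 45.98
eef_pos: [592.0, -56.3, 214.7]
tool_rot: [3.141, -0.276, -0.065]
force: [-0.3, -0.5, -1.7]
width: 17.0
gripper_force: 58.9
```

Run:
```python
from hang import *
s=ctrl.read_state(); print(s['qpos'],s['eef_pos'],s['tool_rot'],s['force'],s['torque'])
G=np.load('gB.npy'); st=[425.9,-349.4]; y=-21.6
X=hookT(G,st,y,4,107,5); print(X[:3,3]); rows(X,8)
```

```text
[-0.3501  0.5609  0.5891  1.9816 -0.7103  0.4957 -0.9118] [592.0019 -56.292  214.7308] [ 3.1415 -0.2763 -0.0652] [-0.2874 -0.5169 -1.6762] [ 0.0059  0.4717 -0.007 ]
[595.6735  33.5321 215.6282]
8 rows of [-0.001 -0.037 -0.001] [-0.     -0.0001  0.0003]
```

Emit:
{"method": "step_arm", "body": {"plan": [{"dx": -0.001,"dy": -0.037,"dz": -0.001,"ax": 0,"ay": 0,"az": 0,"gripper": 0},{"dx": -0.001,"dy": -0.037,"dz": -0.001,"ax": 0,"ay": 0,"az": 0,"gripper": 0},{"dx": -0.001,"dy": -0.037,"dz": -0.001,"ax": 0,"ay": 0,"az": 0,"gripper": 0},{"dx": -0.001,"dy": -0.037,"dz": -0.001,"ax": 0,"ay": 0,"az": 0,"gripper": 0},{"dx": -0.001,"dy": -0.037,"dz": -0.001,"ax": 0,"ay": 0,"az": 0,"gripper": 0},{"dx": -0.001,"dy": -0.037,"dz": -0.001,"ax": 0,"ay": 0,"az": 0,"gripper": 0},{"dx": -0.001,"dy": -0.037,"dz": -0.001,"ax": 0,"ay": 0,"az": 0,"gripper": 0},{"dx": -0.001,"dy": -0.037,"dz": -0.001,"ax": 0,"ay": 0,"az": 0,"gripper": 0},{"dx": 0,"dy": 0,"dz": 0,"ax": 0,"ay": 0,"az": 0,"gripper": 0}]}}

```text
clock: 47.1
eef_pos: [595.0, 32.0, 216.4]
tool_rot: [3.141, -0.276, -0.066]
force: [-0.4, 0.3, -2.0]
width: 16.7
gripper_force: 58.9
```

Run:
```python
from hang import *
s=ctrl.read_state(); print(s['qpos'],s['eef_pos'],s['tool_rot'],s['force'],s['torque'])
G=np.load('gB.npy'); st=[425.9,-349.4]; y=-21.6
X=hookT(G,st,y,1,107,1.5); print(X[:3,3]); rows(X,3)
```

```text
[-0.566   0.5778  0.6577  1.9764 -0.6916  0.5003 -1.0936] [594.9729  31.9667 216.3881] [ 3.1412 -0.2765 -0.0659] [-0.4071  0.3039 -2.047 ] [ 0.0257  0.491  -0.0496]
[592.6805  33.7361 212.1282]
3 rows of [-0.004 -0.002  0.004] [-0.     -0.0003  0.0006]
```

Emit:
{"method": "step_arm", "body": {"plan": [{"dx": -0.004,"dy": 0,"dz": 0.004,"ax": 0,"ay": 0,"az": 0,"gripper": 0},{"dx": -0.004,"dy": 0,"dz": 0.004,"ax": 0,"ay": 0,"az": 0,"gripper": 0},{"dx": -0.004,"dy": 0,"dz": 0.004,"ax": 0,"ay": 0,"az": 0,"gripper": 0},{"dx": 0,"dy": 0,"dz": 0,"ax": 0,"ay": 0,"az": 0,"gripper": 0},{"dx": 0,"dy": 0,"dz": 0,"ax": 0,"ay": 0,"az": 0,"gripper": 0.25},{"dx": 0,"dy": 0,"dz": 0,"ax": 0,"ay": 0,"az": 0,"gripper": 0.4},{"dx": 0,"dy": 0,"dz": 0,"ax": 0,"ay": 0,"az": 0,"gripper": 0.5},{"dx": 0,"dy": 0,"dz": 0,"ax": 0,"ay": 0,"az": 0,"gripper": 0.5},{"dx": 0,"dy": 0,"dz": 0,"ax": 0,"ay": 0,"az": 0,"gripper": 0.5},{"dx": 0,"dy": 0,"dz": 0,"ax": 0,"ay": 0,"az": 0,"gripper": 0.5},{"dx": 0,"dy": 0,"dz": -0.04,"ax": 0,"ay": 0,"az": 0,"gripper": 0.5},{"dx": 0,"dy": 0,"dz": -0.06,"ax": 0,"ay": 0,"az": 0,"gripper": 0.5},{"dx": 0,"dy": 0,"dz": -0.08,"ax": 0,"ay": 0,"az": 0,"gripper": 0.5},{"dx": 0,"dy": 0,"dz": -0.1,"ax": 0,"ay": 0,"az": 0,"gripper": 0.5},{"dx": -0.1,"dy": 0,"dz": -0.1,"ax": 0,"ay": 0,"az": 0,"gripper": 0.5},{"dx": -0.1,"dy": 0,"dz": -0.1,"ax": 0,"ay": 0,"az": 0,"gripper": 0.5},{"dx": -0.1,"dy": 0,"dz": -0.05,"ax": 0,"ay": 0,"az": 0,"gripper": 0.5},{"dx": -0.1,"dy": 0,"dz": 0,"ax": 0,"ay": 0,"az": 0,"gripper": 0.5}]}}

```text
clock: 49.35
eef_pos: [433.4, 41.3, 333.2]
tool_rot: [-3.14, -0.278, -0.069]
force: [-0.2, 0.2, -0.3]
width: 42.6
gripper_force: 0.0
```

Run:
```python
from meas import *
s=ctrl.read_state(); print(s['clock'],s['qpos'],s['eef_pos'],s['force'],s['width'])
w=im('wrist'); p=cloud(w)
for y0,y1 in((-15,80),(80,170)):
  for z0,z1 in((155,175),(175,195),(195,215)):
    q=p[box(p,570,612,y0,y1,z0,z1)]; print(y0,z0,len(q),q.mean(0) if len(q) else '')
a=D['scene']['color'][170:350,220:460]; b=w['color']
save({'color':np.hstack([cv2.resize(a,(400,300),interpolation=3),cv2.resize(b,(400,250)) if 0 else cv2.copyMakeBorder(cv2.resize(b,(400,250)),25,25,0,0,0)])},'f13.png')
holder()
# balls
for n,dd in(('top',D['top']),('scene',D['scene']),('wrist',w)):
    pp=cloud(dd); hsv=cv2.cvtColor(dd['color'],cv2.COLOR_RGB2HSV); m=(hsv[...,0]>8)&(hsv[...,0]<28)&(hsv[...,1]>60)&(hsv[...,2]>90)&box(pp,360,520,-60,140,8,60)
    c,l,st,ce=cv2.connectedComponentsWithStats(m.astype(np.uint8)); print(n,[(pp[l==i].mean(0).round(0).tolist(),int(st[i,4])) for i in range(1,c) if st[i,4]>3])
    q=pp[box(pp,420,560,170,400,85,130)]; print('jug rim',q.min(0),q.max(0)) if len(q) else 0
```

```text
49.45 [-1.1954  0.1773  1.1491  2.1943 -0.2201  0.6132 -1.5484] [430.3012  41.9372 331.2757] [-0.2146  0.108  -0.0231] 42.450437521685416
-15 155 160 [590.0473  29.49   164.9194]
-15 175 207 [590.6233  29.5554 185.1883]
-15 195 253 [591.1152  29.4822 205.6013]
80 155 189 [596.5837 117.1338 165.5274]
80 175 232 [597.1568 117.4741 185.5044]
80 195 285 [597.7658 117.207  205.2856]
holder top [435.8  36.8] [139.8 109.7] 82.5
holder scene [439.3  36.4] [142.3 111.9] 82.3
top [([473.0, 38.0, 27.0], 24), ([466.0, -10.0, 27.0], 25)]
jug rim [435.5679 191.7794  85.3022] [540.9308 387.5755 101.0557]
scene [([441.0, -3.0, 26.0], 34), ([410.0, 48.0, 25.0], 33), ([469.0, -7.0, 26.0], 26), ([410.0, 75.0, 25.0], 38), ([475.0, 42.0, 26.0], 27)]
jug rim [436.6266 193.2125  85.0703] [544.0971 386.7176  99.4081]
wrist [([476.0, 38.0, 27.0], 203), ([470.0, -11.0, 27.0], 204), ([439.0, -7.0, 27.0], 200), ([410.0, 43.0, 27.0], 204), ([409.0, 70.0, 27.0], 200)]
jug rim [436.7984 190.3167  85.0159] [543.7556 387.2596  98.4441]
```

View pics/f13.png

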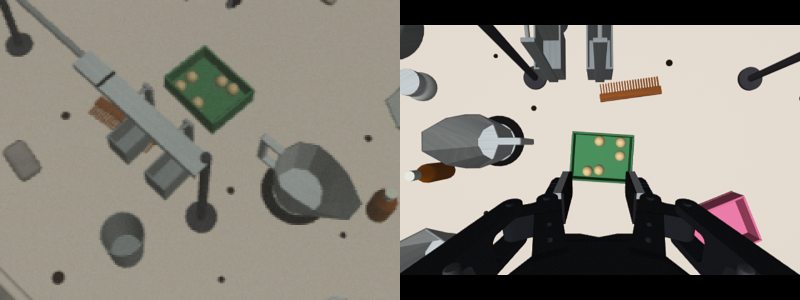

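Both caddies hang past the black band: in the left panel at (128,138) and (168,172), with hooks about 103 and 191 mm along the rail and tilt about 0.03 rad. The five balls are in the holder and the jug stands on its mat.

Emit:
{"method": "step_arm", "body": {"plan": [{"dx": 0,"dy": 0,"dz": -0.05,"ax": 0,"ay": 0,"az": 0,"gripper": 0.5},{"dx": 0,"dy": 0,"dz": 0,"ax": 0,"ay": 0,"az": 0,"gripper": 0.5},{"dx": 0,"dy": 0,"dz": 0,"ax": 0,"ay": 0,"az": 0,"gripper": 0.5},{"dx": 0,"dy": 0,"dz": 0,"ax": 0,"ay": 0,"az": 0,"gripper": 0.5},{"dx": 0,"dy": 0,"dz": 0,"ax": 0,"ay": 0,"az": 0,"gripper": 0.5},{"dx": 0,"dy": 0,"dz": 0,"ax": 0,"ay": 0,"az": 0,"gripper": 0.5}]}}

```text
clock: 50.25
eef_pos: [429.9, 41.6, 346.6]
tool_rot: [3.14, -0.277, -0.068]
force: [-0.7, -0.6, -0.3]
width: 42.9
gripper_force: 0.0
```

```bash
python3 -c "
from cell import ctrl
print(ctrl.finish_job())"
```

```text
the job is handed in; nothing more can be done
None
```

I handed the job in at about 50 s (no verdict returned): all five soap balls are in the green holder, the empty jug stands upright on its mat, and both caddies present hang past the black band.

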